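# Make up two desk kits from the stationery stock

### The arm

A 6-joint arm with a two-finger parallel gripper is mounted at the origin on a cart in front of the work surface, level with it; the furniture and walls round the work are solid. World frame = base frame: x ahead of the robot, y to its left, z up, the work surface at z = 0. Lengths are in m, angles in rad, forces in N, time in s.
With the tool pointing down it reaches from about 0.375 to 0.9 m from the base axis. Payload 3.1 kg.
Tool frame: the origin (TCP) lies at the very end of the fingers, on their centre line; the grasp point (between the pads) lies 19 mm behind it; z points along the fingers, y is the direction in which the jaws open and shut (so a half turn about z gives the same grasp; the last joint's range is limited). The gripper opens to 87 mm and grips with 3 to 60 N. Pads are 19 mm wide; open, the fingers measure 117 mm over their backs; the gripper's body (75 mm by 190 mm) begins 51 mm behind the grasp point.
Start: joints at [0.925, 0.527, 1.433, -0, 1.181, -0.178], TCP at [0.281, 0.558, 0.223] pointing down, gripper open.
Joint ranges: [-3.08, 3.08], [-0.75, 2.2], [0.22, 2.44], [-1.43, 4.57], [0, 2.65], [-2.85, 2.85]. Speed limits (rad/s): [2.79, 2.79, 3.14, 3.14, 3.14, 3.14].

### API

Orientations are given as a unit quaternion [x, y, z, w].
In Python, from rig import robot, optics gives the robot as it stands.
- The arm moves only by the shell command python3 -m inch 'ROWS' [FORCE]. ROWS is JSON, a list of rows, each an object of numbers: "ax", "ay", "az": the turn, a rotation vector about the tool's x, y, z in rad; "dx", "dy", "dz": the shift along the tool's x, y, z in mm; "gripper": the opening in per cent of the stroke, from 0 (shut) to 100 (fully open). In form: [{"ax": .., "ay": .., "az": .., "dx": .., "dy": .., "dz": .., "gripper": ..}, ...]. A call has 1 to 8 rows; each row shifts and turns the commanded pose from where the row before left it, along the tool's axes as they then stand; what a row does not reach is not made up. A row lasts 1/10 s, in which the tool goes at most 50 mm and 8.59 degrees, less where a joint would pass 70% of its speed; a pose out of reach is approached as far as the arm can. A call with a gripper value outside its range is refused whole. The fingers move at their own pace and stop on an object; FORCE is the grip in N (left out, the last holds). Time passes only in rows, so rows that do not move let the fingers close. It gives the time, the measured TCP pose, the force and the opening at its end, in the units of the state.
- robot.get_obs(): the state, without advancing time (a new reading comes with each control period).
- optics.camera(name): name is "side" or "top"; returns a dict with "img" (480x640x3 uint8, red, green, blue), "depth" (480x640 float32, m along the optical axis (not along the pixel's ray), 0 where there is no reading), "camera_matrix" (3x3 intrinsics, pixels), "k1" (the pictures are not rectified: a ray, as slopes to the right and down, at radius r is drawn at 1 + k1 r^2 times it, then the intrinsics apply), "position" and "attitude" of the camera in the world. Camera axes: x right, y up, looking along -z (the intrinsics and any distortion apply to the point x, -y, -z); pixel columns grow to the right and rows downward; lengths in m; the calibration is good to about 2 mm. A picture is of the moment at which its call begins.
- robot.hand_in(): hands the job in, once; it reports no verdict.
The state is a dict: "time": time; "q": joint angles; "joint_velocities": joint speeds; "joint_torque": joint torques, N m; "position": TCP position; "tool_rot": TCP orientation; "ft_force": force on the tool from outside, world axes, zero at the start; "moment": the same for the moment, N m; "grip_width": finger opening in m.
Only numpy, scipy, OpenCV 4.12 (cv2) and the standard library are available. Lean on these libraries where they do the work, as an engineer would, in place of code of your own. Each camera call takes 0.05 s, during which the arm holds its last target.

### The job

Make up the two desk kits, one thing to a compartment, each lying or standing flat on the compartment's floor. The tray with two compartments gets the tape dispenser and a rubber stamp, upright, either way round; the tray with three compartments gets the other rubber stamp, upright, in the middle, with the marker on one side of it and the memory stick on the other. The pencil sharpener and the box of paper clips are spare: leave them where they are.

Things in the scene. Friction and masses are not known exactly. Their poses are not given: they have to be found in the camera images.
- tray_two: shallow grey tray with cork-coloured floors, open at the top, standing fast on the desk: two equal compartments side by side along its own y, centred at y = -39 and +39 mm. Outside 156 (x) x 160 (y) x 16 mm high (a thin lip round the rim adds 1.5 mm each side). Each compartment is 148 (x) x 74 (y) mm inside; floor and walls are 4 mm thick, so the floor is 4 mm above the desk. Origin: centre of the underside; z up. The two trays may be on either side
- tray_three: shallow grey tray with cork-coloured floors, open at the top, standing fast on the desk: three equal compartments side by side along its own y, centred at y = -78, 0 and +78 mm. Outside 156 (x) x 238 (y) x 16 mm high (a thin lip round the rim adds 1.5 mm each side). Each compartment is 148 (x) x 74 (y) mm inside; floor and walls are 4 mm thick, so the floor is 4 mm above the desk. Origin: centre of the underside; z up. The two trays may be on either side
- tape_mid (a point): black desk tape dispenser with a roll of tape, 51 (its x) x 121 (its y) x 75 mm high, standing on its heavy base (20 mm high, full footprint); this point is its centre, 37.5 mm above its underside; z up. The roll's housing stands above the base, 36 mm wide along x from 20 to 60 mm high, its middle 25 mm from the centre towards +y; the roll alone is 17 mm wide and reaches 75 mm. About 0.38 kg
- marker_mid (a point): marker pen with a dark cap lying flat, 16 (its x) x 121 (its y) x 14 mm; it does not roll. This point is its centre, 7 mm above its underside; z up. About 20 g
- stick_mid (a point): memory stick lying flat, 17 (its x) x 52 (its y) x 8 mm; this point is its centre, 4 mm above its underside; z up. About 20 g
- stamp_a_mid (a point): rubber stamp with a turned wooden handle, standing upright; base block 28 (its x) x 52 (its y) mm, 24 mm high; above it a neck 18 mm thick up to 44 mm and a round knob 26 mm across from 44 to 74 mm, on the centre line. The two stamps are alike and either may go to either kit. 74 mm high in all; this point is its centre, 37 mm above its underside; z up. About 60 g
- stamp_b_mid (a point): rubber stamp with a turned wooden handle, standing upright; base block 28 (its x) x 52 (its y) mm, 24 mm high; above it a neck 18 mm thick up to 44 mm and a round knob 26 mm across from 44 to 74 mm, on the centre line. The two stamps are alike and either may go to either kit. 74 mm high in all; this point is its centre, 37 mm above its underside; z up. About 60 g
- spare_sharpener_mid (a point): small grey metal pencil sharpener, 16 (its x) x 26 (its y) x 13 mm, loose; stays where it is. This point is its centre, 6.5 mm above its underside
- spare_clips_mid (a point): small clear open box of paper clips, 38 (its x) x 56 (its y) x 16 mm, loose; stays where it is. This point is its centre, 8 mm above its underside
Mind the look-alikes: they are no part of the job. Leave any blue look-alike of the part that bears stamp_a_mid alone. What is shaped like the part that bears marker_mid but grey is not meant.

How it is judged:
By the outcome, as a careful person would: the job done as asked, in the order asked, and still so for the second after the job is handed in, with the robot touching nothing.
It also fails if it takes over 112 s, if anything falls off the work surface, if the arm or the gripper's body presses on something with over 40 N, if the wrist force passes 120 N, or if a joint passes its speed limit or range.

## Working session

There is one attempt and no reset: what is moved stays moved. The work goes in short steps, Python scripts to look and compute and a shell command to move; the robot and the scene stay as the last step left them, time stands still between calls to the robot, and variables do not carry over. Pictures are saved under pics/ and viewed, and the job is handed in when it is done.

```bash
ls; mkdir -p pics; python3 - <<'E'
from rig import robot, optics
import cv2, numpy as np
print(robot.get_obs())
for n in ("top","side"):
    c=optics.camera(n)
    cv2.imwrite(f"pics/{n}0.png",c["img"][:,:,::-1])
    np.savez(f"/tmp/{n}0.npz",**c)
    print(n,c["camera_matrix"],c["k1"],c["position"],c["attitude"])
E
```

```text
pics
{'time': 0.0, 'q': array([ 9.25499310e-01,  5.28430629e-01,  1.43387993e+00,  9.00276479e-07,
        1.18135791e+00, -1.78486728e-01]), 'joint_velocities': array([ 0.00160797,  0.00100756,  0.00099628,  0.00155671,  0.00106168,
       -0.00153279]), 'joint_torque': array([ 3.82306353e-04, -4.40041637e+01, -1.76591045e+01,  6.34381687e-02,
        5.82315295e-02, -1.49504476e-04]), 'position': array([0.28080841, 0.55757249, 0.22160056]), 'tool_rot': array([ 2.31291712e-01,  9.72883892e-01, -9.50935299e-04, -4.15901060e-04]), 'ft_force': array([ 0.38301579, -0.07763937, -0.14869001]), 'moment': array([ 0.01066918, -0.02716058,  0.03636548]), 'grip_width': 0.08756227195372554}
top [[570.93922705   0.         312.17468194]
 [  0.         570.93922705 229.54070374]
 [  0.           0.           1.        ]] -0.08992610046146994 [ 0.41345891 -0.11017695  1.56925418] [-0.03726667  0.02458293  0.71099419 -0.70177926]
side [[467.69929307   0.         321.91271126]
 [  0.         467.69929307 235.55248667]
 [  0.           0.           1.        ]] -0.005877636956327466 [1.4645725  0.29583467 0.49993685] [0.300636   0.44524561 0.70478379 0.46330783]
```

View pics/top0.png

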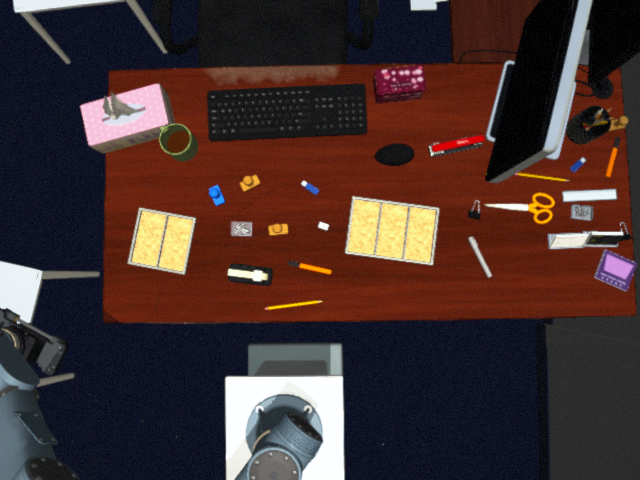

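View pics/side0.png

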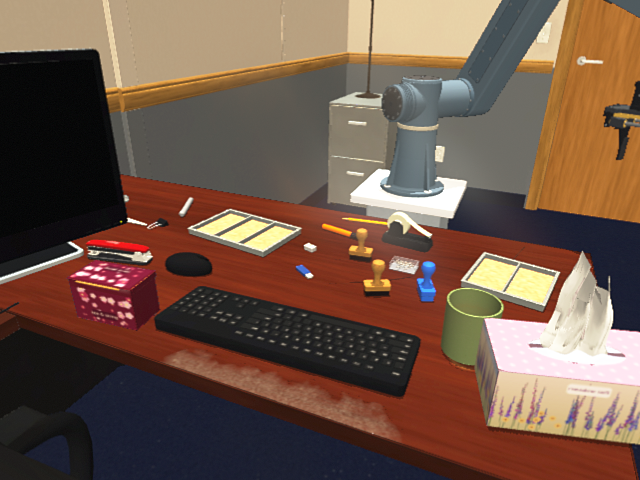

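The top view shows the 2-tray at (162,241), the 3-tray at (392,230), and stamps at (250,183) and (278,229). A blue look-alike is at (217,195). The dispenser is at (250,274), the marker at (310,268), the stick at (310,187), the clips at (241,229) and the sharpener at (323,226). The grey marker look-alike is at (480,257). I'll zoom in and measure.

```bash
cat > h.py <<'E'
import numpy as np, cv2
from scipy.spatial.transform import Rotation as R
def load(n): return dict(np.load(f"/tmp/{n}.npz"))
def rays(c,px):
    px=np.asarray(px,float).reshape(-1,1,2)
    u=cv2.undistortPoints(px,c["camera_matrix"],np.array([float(c["k1"]),0,0,0])).reshape(-1,2)
    return R.from_quat(c["attitude"]).apply(np.c_[u[:,0],-u[:,1],-np.ones(len(u))])
def plane(c,px,z):
    d=rays(c,px); p=c["position"]; return p+d*((z-p[2])/d[:,2])[:,None]
def proj(c,P):
    X=R.from_quat(c["attitude"]).inv().apply(np.atleast_2d(P)-c["position"])
    X=np.c_[X[:,0],-X[:,1],-X[:,2]]
    return cv2.projectPoints(X.reshape(-1,1,3),np.zeros(3),np.zeros(3),c["camera_matrix"],np.array([float(c["k1"]),0,0,0]))[0].reshape(-1,2)
def cloud(c):
    h,w=c["depth"].shape
    g=np.stack(np.meshgrid(np.arange(w),np.arange(h)),-1).reshape(-1,2)
    P=c["position"]+rays(c,g)*c["depth"].reshape(-1,1)
    P[c["depth"].ravel()==0]=np.nan
    return P.reshape(h,w,3)
def crop(c,x0,y0,x1,y1,s,name):
    cv2.imwrite(name,cv2.resize(np.ascontiguousarray(c["img"][y0:y1,x0:x1,::-1]),None,fx=s,fy=s,interpolation=cv2.INTER_CUBIC))
E
python3 - <<'E'
from h import *
c=load("top0")
crop(c,190,165,350,285,5,"pics/z1.png")
crop(c,440,100,640,250,4,"pics/z2.png")
P=cloud(c)
for p in [(217,195),(250,183),(278,229),(250,274),(310,268),(310,187),(241,229),(323,226),(162,241),(392,230),(480,257),(612,157),(578,164),(620,123),(176,142),(120,120),(400,270)]:
    print(p,P[p[1],p[0]].round(4), )
E
```

```text
(217, 195) [0.6425 0.1703 0.0608]
(250, 183) [0.6721 0.0802 0.0695]
(278, 229) [0.547  0.0054 0.0798]
(250, 274) [0.4302 0.0813 0.0659]
(310, 268) [ 0.4451 -0.0759  0.0149]
(310, 187) [ 0.669  -0.0784  0.0064]
(241, 229) [0.5549 0.1133 0.0074]
(323, 226) [ 0.5597 -0.1128  0.0107]
(162, 241) [0.5241 0.332  0.0141]
(392, 230) [ 0.5463 -0.302   0.0077]
(480, 257) [ 0.4685 -0.5406  0.0135]
(612, 157) [ 0.7445 -0.9327  0.0094]
(578, 164) [ 0.7246 -0.8311  0.0107]
(620, 123) [ 0.8291 -0.9363  0.0602]
(176, 142) [0.7978 0.2917 0.0303]
(120, 120) [0.8461 0.4292 0.0951]
(400, 270) [ 0.4365 -0.3214  0.0068]
```

View pics/z1.png

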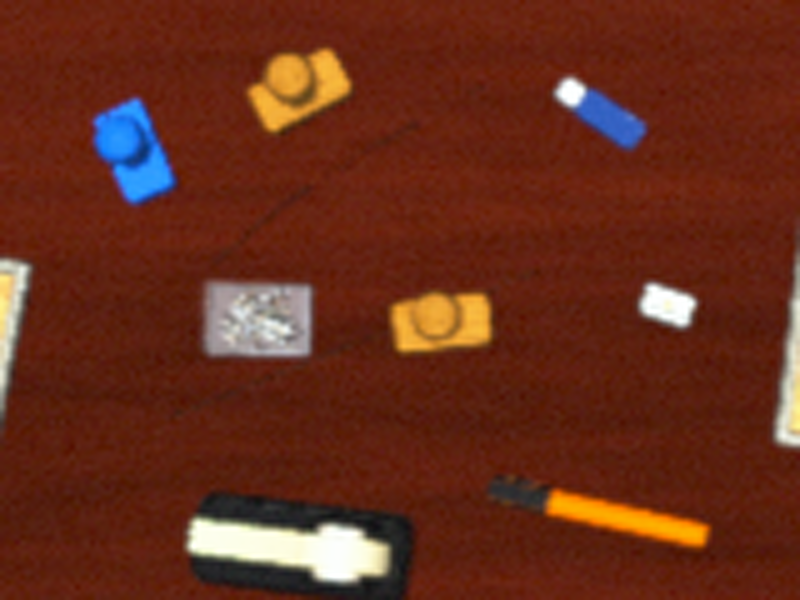

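View pics/z2.png

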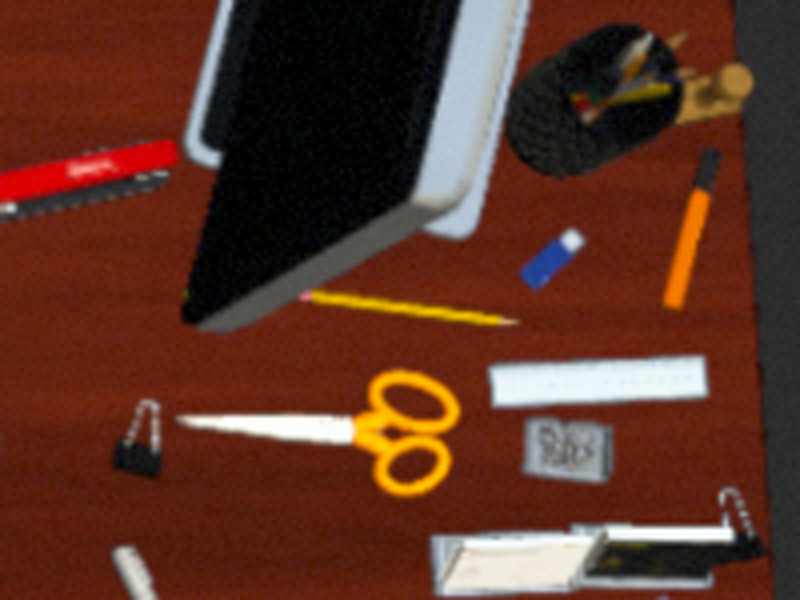

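```bash
cat > fit.py <<'E'
from h import *
from scipy.optimize import minimize
S=4
def box(x0,x1,y0,y1,z0,z1): return np.array([[x,y,z] for x in(x0,x1) for y in(y0,y1) for z in(z0,z1)])/1000
def cyl(r,z0,z1,y=0):
    t=np.linspace(0,2*np.pi,25)[:-1]; return np.array([[r*np.cos(a),y+r*np.sin(a),z] for a in t for z in(z0,z1)])/1000
def ball(r,zc):
    P=[]
    for z in np.linspace(-1,1,9):
        P.append(cyl(r*np.sqrt(max(0,1-z*z)),zc+z*15,zc+z*15)[::2])
    return np.vstack(P)
M={'stamp':[box(-14,14,-26,26,0,24),cyl(9,24,44),ball(13,59)],
 'tape':[box(-25.5,25.5,-60.5,60.5,0,20)],
 'marker':[box(-8,8,-60.5,60.5,0,14)],'stick':[box(-8.5,8.5,-26,26,0,8)],
 'clips':[box(-19,19,-28,28,0,16)],
 't2':[box(-79.5,79.5,-81.5,81.5,10,16)],'t3':[box(-79.5,79.5,-120.5,120.5,10,16)]}
def render(c,parts,p,roi,z0=0):
    x0,y0,x1,y1=roi; im=np.zeros(((y1-y0)*S,(x1-x0)*S),np.uint8)
    cs,sn=np.cos(p[2]),np.sin(p[2])
    for q in parts:
        W=np.c_[p[0]+cs*q[:,0]-sn*q[:,1],p[1]+sn*q[:,0]+cs*q[:,1],q[:,2]+z0]
        u=(proj(c,W)-[x0-.5,y0-.5])*S-.5
        cv2.fillConvexPoly(im,cv2.convexHull(np.round(u*16).astype(np.int32)),255,shift=4)
    return cv2.resize(im,(x1-x0,y1-y0),interpolation=cv2.INTER_AREA)/255.
def fit(views,parts,p0,z0=0):
    # views: list (cam,mask,roi)
    def cost(p):
        return sum(np.abs(render(c,parts,p,r,z0)-m[r[1]:r[3],r[0]:r[2]]).sum()/m[r[1]:r[3],r[0]:r[2]].sum() for c,m,r in views)
    best=None
    for a in p0[2] if np.iterable(p0[2]) else [p0[2]]:
        s=np.array([p0[0],p0[1],a])
        r=minimize(cost,s,method='Nelder-Mead',options=dict(initial_simplex=np.vstack([s,s+[.01,0,0],s+[0,.01,0],s+[0,0,.3]]),xatol=1e-5,fatol=1e-5,maxiter=300))
        if best is None or r.fun<best.fun: best=r
    return best.x,best.fun
def masks(c):
    im=cv2.GaussianBlur(c["img"],(3,3),0).astype(float)
    r,g,b=im[...,0],im[...,1],im[...,2]
    return {'orange':((r>110)&(g>.4*r)&(b<.6*r)).astype(float),
            'nodesk':((g>.45*r)).astype(float),'blue':((b>.8*r)).astype(float)}
E
python3 - <<'E'
from fit import *
for n in("top0","side0"):
    c=load(n); m=masks(c)
    o=np.hstack([m['orange'],m['nodesk']])*255
    cv2.imwrite(f"pics/m_{n}.png",cv2.resize(o.astype(np.uint8),(800,300),interpolation=cv2.INTER_AREA))
c=load("top0");m=masks(c)
cv2.imwrite("pics/mz.png",cv2.resize(m['nodesk'][160:290,120:450]*255,None,fx=2.4,fy=2.4,interpolation=0))
c=load("side0");m=masks(c)
cv2.imwrite("pics/mzs.png",cv2.resize(m['nodesk'][190:330,180:580]*255,None,fx=2,fy=2,interpolation=0))
E
```

```text
[ WARN:0@0.994] global loadsave.cpp:1063 imwrite_ Unsupported depth image for selected encoder is fallbacked to CV_8U.
```

View pics/mz.png

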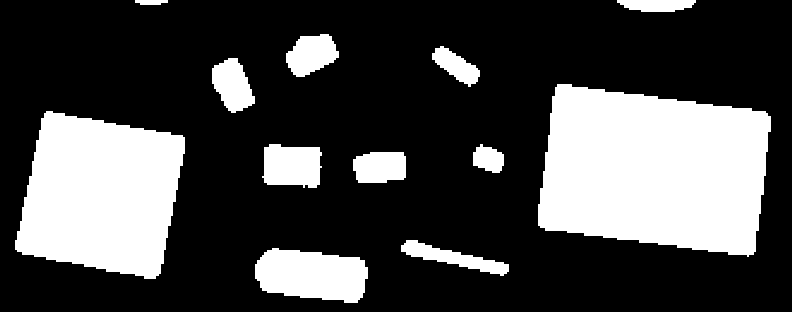

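View pics/mzs.png

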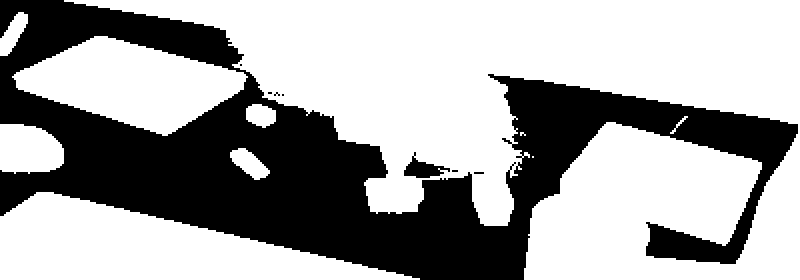

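```bash
cat > m0.py <<'E'
from fit import *
t=load("top0");s=load("side0");mt=masks(t);ms=masks(s)
def blob(mask,pt,pad=6):
    n,l,st,_=cv2.connectedComponentsWithStats(mask.astype(np.uint8))
    k=l[pt[1],pt[0]]; x,y,w,h,_=st[k]
    return (l==k).astype(float),(x-pad,y-pad,x+w+pad,y+h+pad)
A=np.linspace(0,np.pi,7)[:-1]
for name,part,pt,spt in [('stampA','stamp',(250,185),(377,285)),('stampB','stamp',(278,230),(361,248)),('marker','marker',(310,267),None),('stick','stick',(310,187),(304,271)),('clips','clips',(241,229),None),('t2','t2',(162,241),None),('t3','t3',(392,230),(245,230)),('tape','tape',(255,275),None)]:
    m,r=blob(mt['nodesk'],pt); v=[(t,m,r)]
    z=12 if 't'==part[0] and part in('t2','t3') else 5
    p0=plane(t,[pt],.008)[0]
    x,f=fit(v,M[part],(p0[0],p0[1],A)); print(name,x.round(4),'deg',np.degrees(x[2]).round(1),round(f,3))
    if spt:
        m2,r2=blob(ms['orange' if part=='stamp' else 'nodesk'],spt)
        q,f=fit([(s,m2,r2)],M[part],(x[0],x[1],x[2])); print('   side',q.round(4),round(f,3))
        q,f=fit([(t,m,r),(s,m2,r2)],M[part],(x[0],x[1],x[2])); print('   both',q.round(4),round(f,3))
E
python3 m0.py
python3 - <<'E'
from h import *
for n in("top0","side0"):
    P=cloud(load(n)).reshape(-1,3); P=P[(P[:,0]>.36)&(P[:,0]<.5)&(P[:,1]>-.01)&(P[:,1]<.16)&(P[:,2]>.01)]
    for y in np.arange(-.01,.16,.01):
        q=P[(P[:,1]>=y)&(P[:,1]<y+.01)]
        if len(q): print(n,round(y,3),len(q),'zmax',q[:,2].max().round(3),'x at z>.03',[ (q[q[:,2]>a,0].min().round(3),q[q[:,2]>a,0].max().round(3)) for a in(.012,.03,.055) if (q[:,2]>a).any()])
E
```

```text
stampA [0.6837 0.0888 0.4649] deg 26.6 0.101
   side [0.6479 0.0885 0.7981] 0.933
   both [0.6836 0.0888 0.4649] 1.067
stampB [0.5527 0.0107 0.1041] deg 6.0 0.121
   side [0.5142 0.0263 0.7473] 0.946
   both [0.5527 0.0107 0.1037] 1.092
marker [ 0.4482 -0.0729 -0.2381] deg -13.6 0.174
stick [ 0.6698 -0.0772  2.5381] deg 145.4 0.222
   side [ 0.6669 -0.0776  2.5441] 0.101
   both [ 0.6685 -0.0765  2.5224] 0.369
clips [0.5556 0.1123 3.1423] deg 180.0 0.182
t2 [0.5254 0.333  2.9396] deg 168.4 0.081
t3 [ 0.5443 -0.302  -0.1387] deg -7.9 0.068
   side [ 0.5566 -0.2924 -0.1812] 0.15
   both [ 0.5477 -0.2991 -0.1442] 0.237
tape [ 0.4309  0.0901 -0.1319] deg -7.6 0.076
top0 0.02 6 zmax 0.021 x at z>.03 [(np.float64(0.427), np.float64(0.441))]
top0 0.03 73 zmax 0.062 x at z>.03 [(np.float64(0.4), np.float64(0.468)), (np.float64(0.417), np.float64(0.43)), (np.float64(0.417), np.float64(0.43))]
top0 0.04 79 zmax 0.074 x at z>.03 [(np.float64(0.4), np.float64(0.449)), (np.float64(0.409), np.float64(0.441)), (np.float64(0.417), np.float64(0.432))]
top0 0.05 74 zmax 0.082 x at z>.03 [(np.float64(0
[... 2435 characters left out ...]
[(np.float64(0.406), np.float64(0.456)), (np.float64(0.419), np.float64(0.437)), (np.float64(0.419), np.float64(0.437))]
side0 0.1 63 zmax 0.053 x at z>.03 [(np.float64(0.409), np.float64(0.457)), (np.float64(0.423), np.float64(0.44))]
side0 0.11 64 zmax 0.048 x at z>.03 [(np.float64(0.412), np.float64(0.46)), (np.float64(0.423), np.float64(0.439))]
side0 0.12 60 zmax 0.044 x at z>.03 [(np.float64(0.413), np.float64(0.46)), (np.float64(0.424), np.float64(0.442))]
side0 0.13 65 zmax 0.039 x at z>.03 [(np.float64(0.426), np.float64(0.46)), (np.float64(0.426), np.float64(0.448))]
side0 0.14 57 zmax 0.036 x at z>.03 [(np.float64(0.416), np.float64(0.454)), (np.float64(0.427), np.float64(0.444))]
```

```bash
cat > ov.py <<'E'
from fit import *
def overlay(c,items,roi,s,name):
    x0,y0,x1,y1=roi
    im=cv2.resize(np.ascontiguousarray(c["img"][y0:y1,x0:x1,::-1]),None,fx=s,fy=s,interpolation=cv2.INTER_CUBIC)
    for part,p,z0 in items:
        cs,sn=np.cos(p[2]),np.sin(p[2])
        for q in M[part]:
            W=np.c_[p[0]+cs*q[:,0]-sn*q[:,1],p[1]+sn*q[:,0]+cs*q[:,1],q[:,2]+z0]
            u=(proj(c,W)-[x0-.5,y0-.5])*s-.5
            cv2.polylines(im,[cv2.convexHull(np.round(u).astype(np.int32))],True,(255,255,0),1)
    cv2.imwrite(name,im)
E
python3 - <<'E'
from ov import *
t=load("top0");s=load("side0")
it=[('stamp',(.6837,.0888,.4649),0),('stamp',(.5527,.0107,.104),0),('marker',(.4482,-.0729,-.238),0),('stick',(.6698,-.0772,2.538),0),('tape',(.4309,.0895,-.132),0),('t2',(.5254,.333,2.9396-np.pi),0),('t3',(.5443,-.302,-.1387),0)]
overlay(t,it,(200,165,350,285),5,"pics/o1.png")
overlay(s,it,(180,195,580,330),2,"pics/o2.png")
overlay(s,it,(310,210,450,310),5,"pics/o3.png")
E
```

```text
(no output)
```

View pics/o1.png

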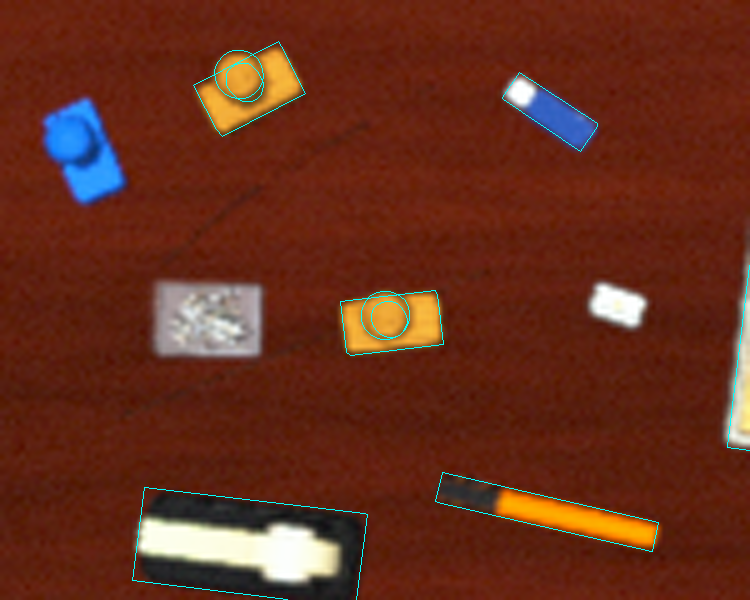

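View pics/o2.png

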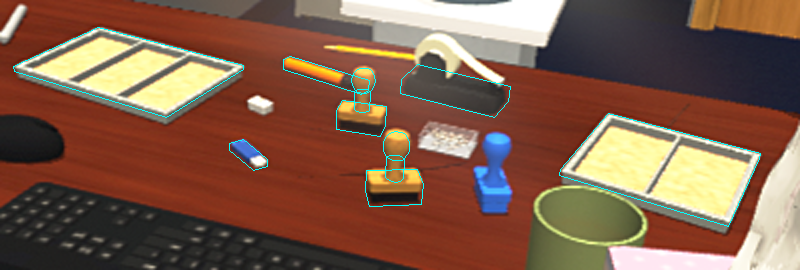

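View pics/o3.png

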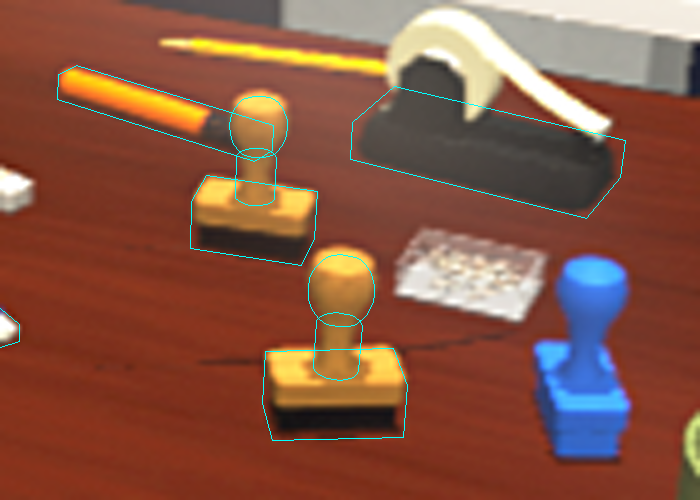

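The overlays agree to about 2 mm in both cameras. The dispenser's roll end points toward world -y. Next is a planning helper, then the dispenser.

```bash
cat > plan.py <<'E'
import sys,numpy as np
from rig import robot
from scipy.spatial.transform import Rotation as R
def plan(x,y,z,psi):
    o=robot.get_obs(); Rt=R.from_quat(o["tool_rot"]); p=np.array(o["position"])*1000
    d=Rt.inv().apply(np.array([x,y,z])-p)
    Y=Rt.as_matrix()[:,1]; cur=np.arctan2(Y[1],Y[0])
    psi=np.radians(psi); dpsi=(psi-cur+np.pi/2)%np.pi-np.pi/2
    q1=np.arctan2(y,x)
    Rg=R.from_matrix(np.array([[-np.sin(0),0,0],[0,0,0],[0,0,0]])) if 0 else None
    for k in(-1,0,1):
        pt=cur+dpsi+k*np.pi
        q6=q1-pt; q6=(q6+np.pi)%(2*np.pi)-np.pi
        if abs(q6)<2.7: print(f"az={-(dpsi+k*np.pi):.3f} rad ({abs(dpsi+k*np.pi)/.149:.1f} rows) q6->{q6:.2f}")
    zax=Rt.as_matrix()[:,2]; tilt=Rt.inv().apply(np.cross(zax,[0,0,-1]))
    print(f"t={o['time']:.2f} pos mm {p.round(1)} psi {np.degrees(cur):.1f} q1={o['q'][0]:.2f} q6={o['q'][5]:.2f} grip {o['grip_width']*1000:.1f} F {o['ft_force'].round(1)} M {o['moment'].round(2)}")
    print(f"shift first (mm): {d.round(1)} len {np.linalg.norm(d[:2]):.0f}; tilt fix ax,ay {tilt[:2].round(4)}")
    d2=R.from_rotvec([0,0,-dpsi]).inv().apply(d); print("shift after az:",d2.round(1))
if __name__=="__main__": plan(*map(float,sys.argv[1:5]))
E
python3 plan.py 428 67.7 220 -7.6
```

```text
az=1.237 rad (8.3 rows) q6->0.29
t=0.10 pos mm [280.8 557.6 221.7] psi 63.3 q1=0.93 q6=-0.18 grip 87.0 F [0.  0.1 0.1] M [-0.04 -0.01 -0.06]
shift first (mm): [-351.9 -371.3    2.3] len 512; tilt fix ax,ay [-0.0019 -0.0003]
shift after az: [-466.2  210.7    2.3]
```

```bash
python3 -m inch '[{"dx":-32,"dy":-33.8},{"dx":-32,"dy":-33.8},{"dx":-32,"dy":-33.8},{"dx":-32,"dy":-33.8},{"dx":-32,"dy":-33.8},{"dx":-32,"dy":-33.8},{"dx":-32,"dy":-33.8},{"dx":-32,"dy":-33.8}]'
python3 -m inch '[{"dx":-32,"dy":-33.8},{"dx":-32,"dy":-33.8},{"dx":-32,"dy":-33.8},{"az":0.149},{"az":0.149},{"az":0.149},{"az":0.149},{"az":0.149}]'
python3 -m inch '[{"az":0.149},{"az":0.149},{"az":0.149},{"az":0.045},{}]'; python3 plan.py 428 67.7 100 -7.6
```

```text
az=1.237 rad (8.3 rows) q6->0.29
t=0.10 pos mm [280.8 557.6 221.7] psi 63.3 q1=0.93 q6=-0.18 grip 87.0 F [0.  0.1 0.1] M [-0.04 -0.01 -0.06]
shift first (mm): [-351.9 -371.1  122.3] len 511; tilt fix ax,ay [-0.0019 -0.0003]
shift after az: [-466.   210.8  122.3]invalid input
invalid input
invalid input
```

```bash
python3 -m inch '[{"ax":0,"ay":0,"az":0,"dx":-32,"dy":-33.8,"dz":0,"gripper":100}]'; python3 -m inch '[{"dx":-32,"dy":-33.8,"gripper":100}]'; python3 -m inch '[{"ax":0,"ay":0,"az":0,"dx":-32,"dy":-33.8,"dz":0}]'; python3 plan.py 428 67.7 100 -7.6
```

```text
time: 0.2
position: [0.2942, 0.517, 0.2221]
tool_rot: [0.229, 0.973, 0.002, 0.0]
ft_force: [1.7, -0.2, -0.1]
grip_width: 0.087
az=1.241 rad (8.3 rows) q6->0.29
t=0.20 pos mm [294.2 517.  222.1] psi 63.5 q1=0.86 q6=-0.24 grip 87.0 F [ 1.7 -0.2 -0.1] M [-0.11 -0.06  0.  ]
shift first (mm): [-320.3 -342.9  120.5] len 469; tilt fix ax,ay [ 0.004  -0.0007]
shift after az: [-428.2  191.9  120.5]invalid input
invalid input
```

```bash
python3 -m inch '[{"ax":0,"ay":0,"az":0,"dx":-32,"dy":-33.8,"dz":0,"gripper":100},{"ax":0,"ay":0,"az":0,"dx":-32,"dy":-33.8,"dz":0,"gripper":100},{"ax":0,"ay":0,"az":0,"dx":-32,"dy":-33.8,"dz":0,"gripper":100},{"ax":0,"ay":0,"az":0,"dx":-32,"dy":-33.8,"dz":0,"gripper":100},{"ax":0,"ay":0,"az":0,"dx":-32,"dy":-33.8,"dz":0,"gripper":100},{"ax":0,"ay":0,"az":0,"dx":-32,"dy":-33.8,"dz":0,"gripper":100},{"ax":0,"ay":0,"az":0,"dx":-32,"dy":-33.8,"dz":0,"gripper":100},{"ax":0,"ay":0,"az":0,"dx":-32,"dy":-33.8,"dz":0,"gripper":100}]'
python3 -m inch '[{"ax":0,"ay":0,"az":0,"dx":-32,"dy":-33.8,"dz":0,"gripper":100},{"ax":0,"ay":0,"az":0,"dx":-32,"dy":-33.2,"dz":0,"gripper":100},{"ax":0,"ay":0,"az":0.149,"dx":0,"dy":0,"dz":0,"gripper":100},{"ax":0,"ay":0,"az":0.149,"dx":0,"dy":0,"dz":0,"gripper":100},{"ax":0,"ay":0,"az":0.149,"dx":0,"dy":0,"dz":0,"gripper":100},{"ax":0,"ay":0,"az":0.149,"dx":0,"dy":0,"dz":0,"gripper":100},{"ax":0,"ay":0,"az":0.149,"dx":0,"dy":0,"dz":0,"gripper":100},{"ax":0,"ay":0,"az":0.149,"dx":0,"dy":0,"dz":0,"gripper":100}]'
python3 -m inch '[{"ax":0,"ay":0,"az":0.149,"dx":0,"dy":0,"dz":0,"gripper":100},{"ax":0,"ay":0,"az":0.149,"dx":0,"dy":0,"dz":0,"gripper":100},{"ax":0,"ay":0,"az":0.045,"dx":0,"dy":0,"dz":0,"gripper":100},{"ax":0,"ay":0,"az":0,"dx":0,"dy":0,"dz":0,"gripper":100},{"ax":0,"ay":0,"az":0,"dx":0,"dy":0,"dz":0,"gripper":100}]';python3 plan.py 428 67.7 100 -7.6
```

```text
time: 1.0
position: [0.4015, 0.1551, 0.2225]
tool_rot: [0.231, 0.973, -0.0, -0.0]
ft_force: [1.5, 0.4, -0.3]
grip_width: 0.0868
time: 1.8
position: [0.4282, 0.0682, 0.2223]
tool_rot: [0.632, 0.775, -0.0, -0.0]
ft_force: [-1.1, 1.1, 0.0]
grip_width: 0.0868
time: 2.3
position: [0.4283, 0.0682, 0.2224]
tool_rot: [0.752, 0.659, -0.0, -0.0]
ft_force: [-0.2, -0.3, 0.1]
grip_width: 0.0872
az=0.001 rad (0.0 rows) q6->0.29
t=2.30 pos mm [428.3  68.2 222.4] psi -7.6 q1=-0.10 q6=0.03 grip 87.2 F [-0.2 -0.3  0.1] M [-0.04  0.06 -0.03]
shift first (mm): [ -0.6  -0.2 122.4] len 1; tilt fix ax,ay [-0.0005  0.    ]
shift after az: [ -0.6  -0.2 122.4]
```

```bash
python3 -m inch '[{"ax":0,"ay":0,"az":0,"dx":0,"dy":0,"dz":45,"gripper":100},{"ax":0,"ay":0,"az":0,"dx":0,"dy":0,"dz":45,"gripper":100},{"ax":0,"ay":0,"az":0,"dx":0,"dy":0,"dz":45,"gripper":100},{"ax":0,"ay":0,"az":0,"dx":0,"dy":0,"dz":35,"gripper":100},{"ax":0,"ay":0,"az":0,"dx":0,"dy":0,"dz":20,"gripper":100},{"ax":0,"ay":0,"az":0,"dx":0,"dy":0,"dz":9,"gripper":100},{"ax":0,"ay":0,"az":0,"dx":0,"dy":0,"dz":0,"gripper":100},{"ax":0,"ay":0,"az":0,"dx":0,"dy":0,"dz":0,"gripper":100}]'
python3 - <<'E'
from rig import optics
from h import *
for n in("side","top"):
    c=optics.camera(n); np.savez(f"/tmp/{n}1.npz",**c)
crop(load("side1"),310,110,510,260,4,"pics/s1.png")
E
```

```text
time: 3.1
position: [0.4291, 0.0682, 0.0241]
tool_rot: [0.752, 0.659, 0.0, 0.0]
ft_force: [0.1, -0.4, 0.6]
grip_width: 0.0871
```

View pics/s1.png

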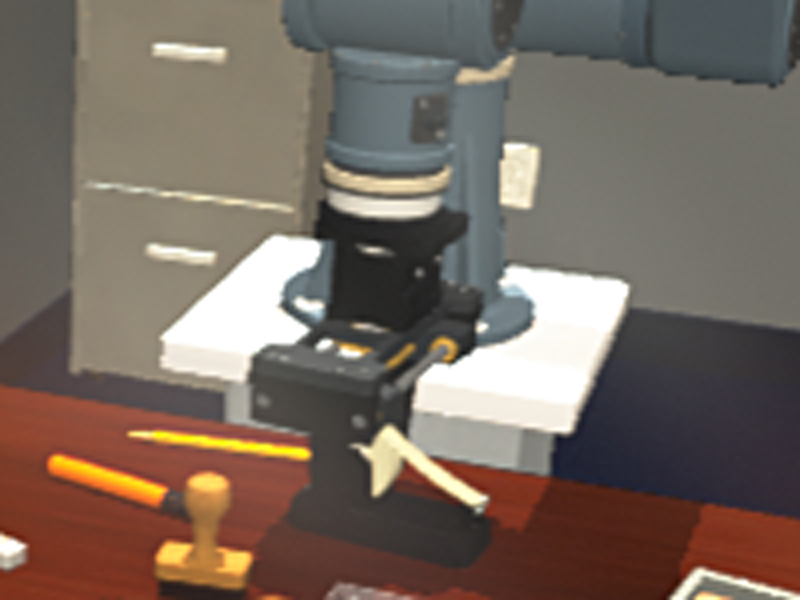

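The fingers straddle the roll housing at side pixel (350,470) of the crop. I'll close them.

```bash
python3 -m inch '[{"ax":0,"ay":0,"az":0,"dx":0,"dy":0,"dz":0,"gripper":0},{"ax":0,"ay":0,"az":0,"dx":0,"dy":0,"dz":0,"gripper":0},{"ax":0,"ay":0,"az":0,"dx":0,"dy":0,"dz":0,"gripper":0},{"ax":0,"ay":0,"az":0,"dx":0,"dy":0,"dz":0,"gripper":0},{"ax":0,"ay":0,"az":0,"dx":0,"dy":0,"dz":0,"gripper":0},{"ax":0,"ay":0,"az":0,"dx":0,"dy":0,"dz":0,"gripper":0},{"ax":0,"ay":0,"az":0,"dx":0,"dy":0,"dz":0,"gripper":0},{"ax":0,"ay":0,"az":0,"dx":0,"dy":0,"dz":0,"gripper":0}]' 45
python3 -m inch '[{"ax":0,"ay":0,"az":0,"dx":0,"dy":0,"dz":0,"gripper":0},{"ax":0,"ay":0,"az":0,"dx":0,"dy":0,"dz":-5,"gripper":0},{"ax":0,"ay":0,"az":0,"dx":0,"dy":0,"dz":-15,"gripper":0},{"ax":0,"ay":0,"az":0,"dx":0,"dy":0,"dz":-20,"gripper":0},{"ax":0,"ay":0,"az":0,"dx":0,"dy":0,"dz":-20,"gripper":0},{"ax":0,"ay":0,"az":0,"dx":0,"dy":0,"dz":-20,"gripper":0},{"ax":0,"ay":0,"az":0,"dx":0,"dy":0,"dz":0,"gripper":0}]'
python3 - <<'E'
from rig import optics
from h import *
for n in("side",):
    c=optics.camera(n); np.savez(f"/tmp/{n}2.npz",**c)
crop(load("side2"),310,110,510,260,4,"pics/s2.png")
E
python3 plan.py 428 67.7 100 -7.6
```

```text
time: 4.0
position: [0.4267, 0.0684, 0.0234]
tool_rot: [0.752, 0.659, -0.001, -0.001]
ft_force: [-3.0, -0.4, 1.5]
grip_width: 0.0355
time: 4.7
position: [0.431, 0.068, 0.1055]
tool_rot: [0.753, 0.659, 0.002, 0.003]
ft_force: [0.7, 0.1, -5.0]
grip_width: 0.0356
az=-0.000 rad (0.0 rows) q6->0.29
t=4.75 pos mm [430.1  68.1 104.4] psi -7.6 q1=-0.10 q6=0.03 grip 35.6 F [ 0.2  0.4 -4.6] M [-0.16  0.09  0.01]
shift first (mm): [-0.7 -2.1  4.4] len 2; tilt fix ax,ay [ 0.0047 -0.0002]
shift after az: [-0.7 -2.1  4.4]
```

View pics/s2.png

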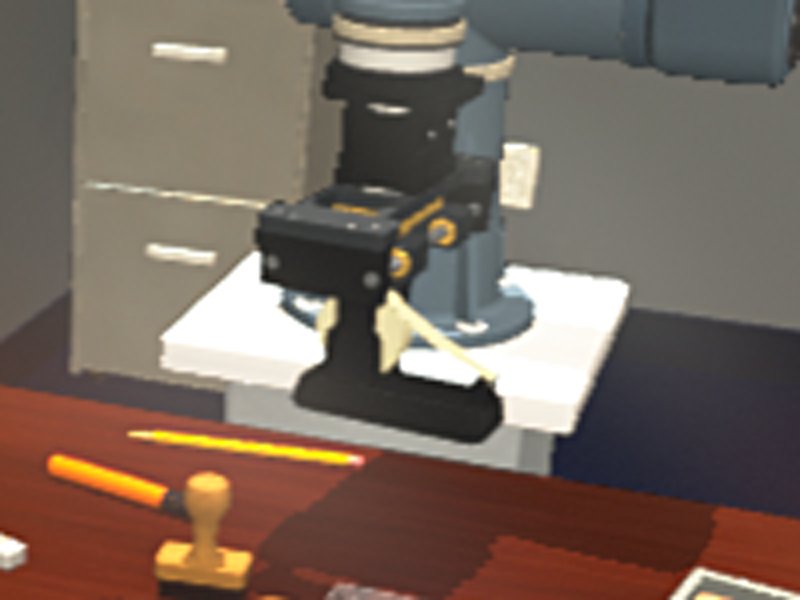

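The dispenser is lifted level, with 35.6 mm between the fingers. I'm moving it to the left compartment of tray_two, with its centre at about (533, 371) mm.

```bash
python3 plan.py 554 366.7 160 78.4; python3 - <<'E'
from h import *
crop(load("top0"),115,195,215,285,7,"pics/z3.png")
E
```

```text
az=1.640 rad (11.0 rows) q6->2.36
az=-1.501 rad (10.1 rows) q6->-0.78
az=-4.643 rad (31.2 rows) q6->2.36
t=4.75 pos mm [430.1  68.1 104.4] psi -7.6 q1=-0.10 q6=0.03 grip 35.6 F [ 0.2  0.4 -4.6] M [-0.16  0.09  0.01]
shift first (mm): [312.4  83.4 -55.2] len 323; tilt fix ax,ay [ 0.0047 -0.0002]
shift after az: [-61.5 317.5 -55.2]
```

View pics/z3.png

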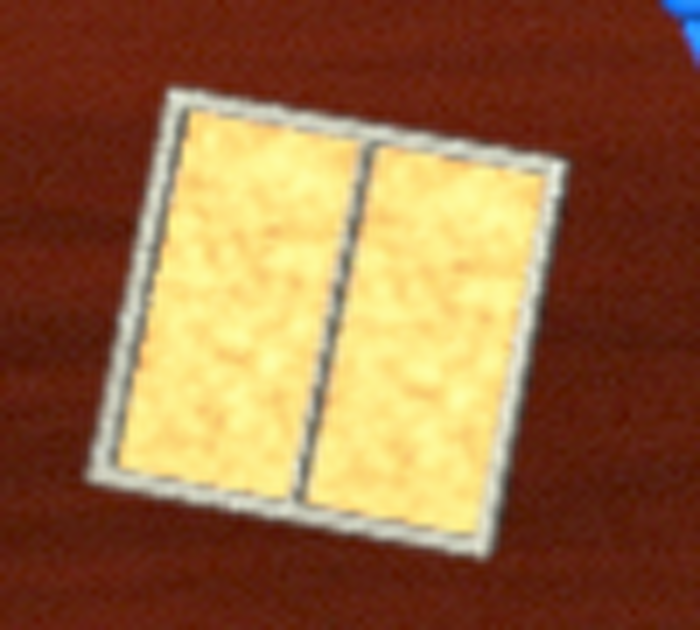

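```bash
python3 -m inch '[{"ax":0,"ay":0,"az":0,"dx":10,"dy":3,"dz":-25,"gripper":0},{"ax":0,"ay":0,"az":0,"dx":25,"dy":7,"dz":-20,"gripper":0},{"ax":0,"ay":0,"az":0,"dx":36,"dy":10,"dz":-10,"gripper":0},{"ax":0,"ay":0,"az":0,"dx":40,"dy":10.4,"dz":0,"gripper":0},{"ax":0,"ay":0,"az":0,"dx":40,"dy":10.5,"dz":0,"gripper":0},{"ax":0,"ay":0,"az":0,"dx":40,"dy":10.5,"dz":0,"gripper":0},{"ax":0,"ay":0,"az":0,"dx":40,"dy":10.5,"dz":0,"gripper":0},{"ax":0,"ay":0,"az":0,"dx":36,"dy":10,"dz":0,"gripper":0}]'
python3 -m inch '[{"ax":0,"ay":0,"az":0,"dx":30,"dy":7.5,"dz":0,"gripper":0},{"ax":0,"ay":0,"az":0,"dx":15.4,"dy":4,"dz":0,"gripper":0},{"ax":0,"ay":0,"az":-0.08,"dx":0,"dy":0,"dz":0,"gripper":0},{"ax":0,"ay":0,"az":-0.145,"dx":0,"dy":0,"dz":0,"gripper":0},{"ax":0,"ay":0,"az":-0.145,"dx":0,"dy":0,"dz":0,"gripper":0},{"ax":0,"ay":0,"az":-0.145,"dx":0,"dy":0,"dz":0,"gripper":0},{"ax":0,"ay":0,"az":-0.145,"dx":0,"dy":0,"dz":0,"gripper":0},{"ax":0,"ay":0,"az":-0.145,"dx":0,"dy":0,"dz":0,"gripper":0}]'
python3 -m inch '[{"ax":0,"ay":0,"az":-0.145,"dx":0,"dy":0,"dz":0,"gripper":0},{"ax":0,"ay":0,"az":-0.145,"dx":0,"dy":0,"dz":0,"gripper":0},{"ax":0,"ay":0,"az":-0.145,"dx":0,"dy":0,"dz":0,"gripper":0},{"ax":0,"ay":0,"az":-0.145,"dx":0,"dy":0,"dz":0,"gripper":0},{"ax":0,"ay":0,"az":-0.116,"dx":0,"dy":0,"dz":0,"gripper":0},{"ax":0,"ay":0,"az":0,"dx":0,"dy":0,"dz":0,"gripper":0},{"ax":0,"ay":0,"az":0,"dx":0,"dy":0,"dz":0,"gripper":0}]'
python3 plan.py 554 366.7 60 78.4
```

```text
time: 5.55
position: [0.5348, 0.325, 0.156]
tool_rot: [0.752, 0.659, -0.001, -0.001]
ft_force: [1.5, -1.2, -5.1]
grip_width: 0.0358
time: 6.35
position: [0.5515, 0.3663, 0.1554]
tool_rot: [0.432, 0.902, -0.002, -0.001]
ft_force: [-0.1, -0.9, -4.7]
grip_width: 0.0356
time: 7.05
position: [0.5519, 0.3665, 0.1565]
tool_rot: [0.103, 0.995, -0.001, -0.001]
ft_force: [-0.0, -0.3, -4.3]
grip_width: 0.0356
az=3.139 rad (21.1 rows) q6->2.36
az=-0.003 rad (0.0 rows) q6->-0.78
az=-3.145 rad (21.1 rows) q6->2.36
t=7.05 pos mm [551.9 366.5 156.5] psi 78.2 q1=0.42 q6=-0.95 grip 35.6 F [-0.  -0.3 -4.3] M [ 0.03 -0.07  0.04]
shift first (mm): [-2.2  0.8 96.5] len 2; tilt fix ax,ay [-0.0016 -0.0023]
shift after az: [-2.2  0.8 96.5]
```

```bash
python3 -m inch '[{"ax":0,"ay":0,"az":0,"dx":-2,"dy":1,"dz":25,"gripper":0},{"ax":0,"ay":0,"az":0,"dx":0,"dy":0,"dz":40,"gripper":0},{"ax":0,"ay":0,"az":0,"dx":0,"dy":0,"dz":25,"gripper":0},{"ax":0,"ay":0,"az":0,"dx":0,"dy":0,"dz":10,"gripper":0},{"ax":0,"ay":0,"az":0,"dx":0,"dy":0,"dz":0,"gripper":0},{"ax":0,"ay":0,"az":0,"dx":0,"dy":0,"dz":0,"gripper":0}]'
python3 - <<'E'
from rig import optics
from ov import *
for n in("side","top"):
    c=optics.camera(n); np.savez(f"/tmp/{n}3.npz",**c)
yaw=np.radians(-11.6+90); C=(.533,.371,yaw)
M['t2in']=[box(-74,74,2,76,4,16),box(-74,74,-76,-2,4,16)]
overlay(load("side3"),[('tape',C,.004+.0297),('t2in',(.5254,.333,np.radians(-11.6)),0)],(440,200,600,320),5,"pics/s3.png")
overlay(load("top3"),[('tape',C,.004+.0297),('t2in',(.5254,.333,np.radians(-11.6)),0)],(115,195,235,285),6,"pics/t3.png")
E
python3 plan.py 554 366.7 60 78.4
```

```text
time: 7.65
position: [0.5558, 0.3679, 0.0594]
tool_rot: [0.102, 0.995, 0.001, 0.001]
ft_force: [-0.3, -0.8, -4.1]
grip_width: 0.0358
az=3.141 rad (21.1 rows) q6->2.36
az=-0.001 rad (0.0 rows) q6->-0.78
az=-3.142 rad (21.1 rows) q6->2.36
t=7.75 pos mm [556.3 368.1  60.5] psi 78.4 q1=0.42 q6=-0.95 grip 35.7 F [ 0.3  0.9 -3.7] M [ 0.03 -0.06  0.06]
shift first (mm): [ 2.  -1.9  0.4] len 3; tilt fix ax,ay [0.0024 0.0033]
shift after az: [ 2.  -1.9  0.4]
```

View pics/s3.png

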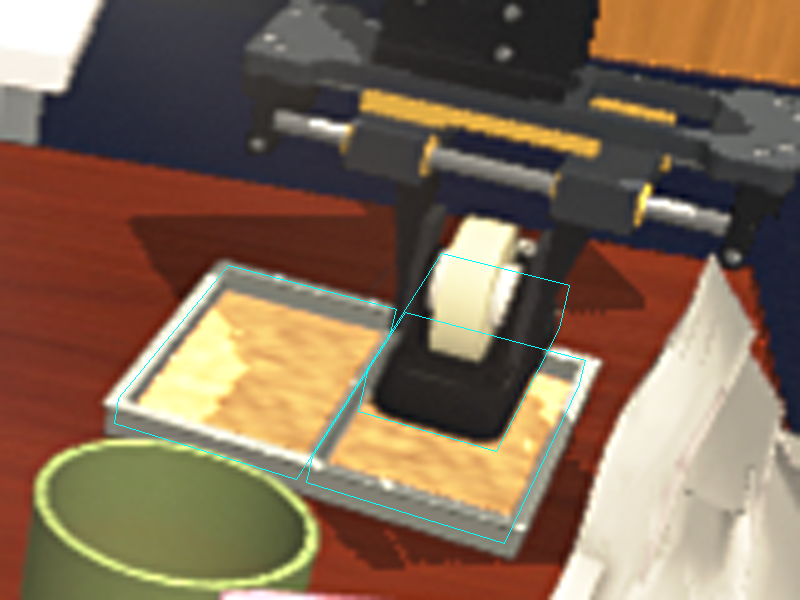

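View pics/t3.png

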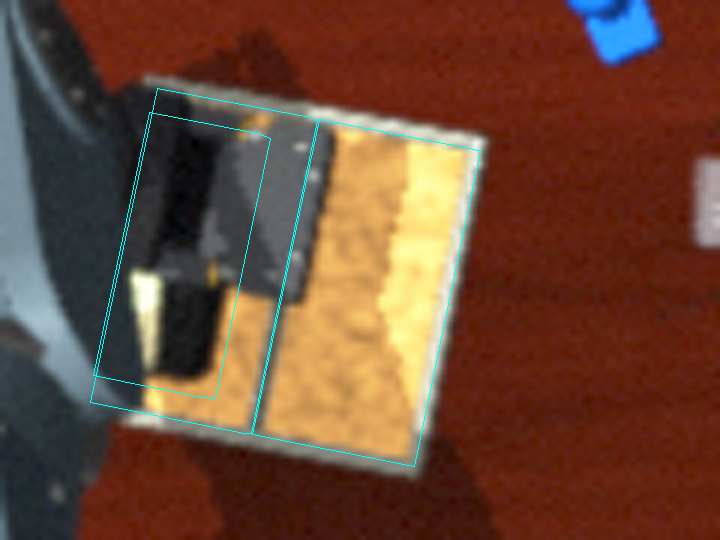

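```bash
cat > ext.py <<'E'
from h import *
def ext(names,cen,yaw,zlo,zhi,rad=.09):
    for n in names:
        c=load(n); P=cloud(c).reshape(-1,3)
        d=P-np.array([*cen,0]); cs,sn=np.cos(yaw),np.sin(yaw)
        u=d[:,0]*cs+d[:,1]*sn; v=-d[:,0]*sn+d[:,1]*cs
        k=(P[:,2]>zlo)&(P[:,2]<zhi)&(abs(u)<rad)&(abs(v)<rad)
        if k.sum()<4: print(n,k.sum()); continue
        f=lambda a:np.percentile(a[k],[0,2,10,50,90,98,100]).round(4)*1000
        print(n,k.sum(),'u',f(u),'v',f(v))
E
python3 - <<'E'
from ext import *
# tray frame relative to left compartment centre
for z in((.038,.06),(.05,.058),(.04,.05)): ext(("top3","side3"),(.533,.371),np.radians(-11.6),*z)
print("tray rim");
for n in("top0","side0"): ext((n,),(.5254,.333),np.radians(-11.6),.011,.022,.1)
E
```

```text
top3 140 u [-55.7 -54.8 -51.2 -32.9 -15.5 -12.6  -8.7] v [-27.1 -24.7 -23.1 -15.9  -2.    2.5   3.4]
side3 476 u [-48.9 -35.   22.8  55.8  62.6  64.3  66. ] v [-25.8 -21.6 -15.9   6.1  24.7  26.1  27.5]
top3 84 u [-55.  -54.1 -50.6 -33.4 -15.7 -13.2  -8.7] v [-27.1 -23.9 -22.7 -13.5  -1.4   2.3   3.3]
side3 249 u [-46.8   1.4  30.8  49.3  60.2  62.   65.2] v [-23.7 -20.8 -15.9   3.7  21.2  23.9  24.5]
top3 28 u [-55.7 -55.4 -52.4 -31.6 -16.8 -12.   -9.2] v [-25.5 -25.2 -24.3 -22.4 -14.7  -0.    3.4]
side3 180 u [-48.9 -40.2  -2.7  60.6  63.6  64.9  66. ] v [-23.5 -21.8 -16.    9.   25.6  26.1  26.5]
tray rim
top0 732 u [-80.5 -79.  -75.6   0.5  76.   79.   80.2] v [-80.9 -79.8 -76.8  -1.4  78.4  81.9  84.3]
side0 742 u [-84.3 -79.5 -75.9  20.   77.7  79.4  81.8] v [-82.2 -80.4 -76.9   1.5  78.3  81.   81.9]
```

The dispenser is about 4 mm too far along the tray's x. I'll correct that and lower it.

```bash
python3 -m inch '[{"ax":0,"ay":0,"az":0,"dx":4,"dy":-0.5,"dz":10,"gripper":0},{"ax":0,"ay":0,"az":0,"dx":0,"dy":0,"dz":10,"gripper":0},{"ax":0,"ay":0,"az":0,"dx":0,"dy":0,"dz":6,"gripper":0},{"ax":0,"ay":0,"az":0,"dx":0,"dy":0,"dz":3,"gripper":0},{"ax":0,"ay":0,"az":0,"dx":0,"dy":0,"dz":1,"gripper":0},{"ax":0,"ay":0,"az":0,"dx":0,"dy":0,"dz":0,"gripper":0}]'
```

```text
time: 8.35
position: [0.5508, 0.3677, 0.0283]
tool_rot: [0.101, 0.995, -0.0, -0.0]
ft_force: [0.3, 0.7, -4.8]
grip_width: 0.0356
```

```bash
python3 -m inch '[{"ax":0,"ay":0,"az":0,"dx":0,"dy":0,"dz":1,"gripper":0},{"ax":0,"ay":0,"az":0,"dx":0,"dy":0,"dz":0,"gripper":0}]'; python3 -m inch '[{"ax":0,"ay":0,"az":0,"dx":0,"dy":0,"dz":0.7,"gripper":0},{"ax":0,"ay":0,"az":0,"dx":0,"dy":0,"dz":0,"gripper":0}]'
```

```text
time: 8.55
position: [0.551, 0.3678, 0.0278]
tool_rot: [0.101, 0.995, 0.0, 0.0]
ft_force: [-0.1, 0.3, -4.1]
grip_width: 0.0358
time: 8.75
position: [0.551, 0.3678, 0.0276]
tool_rot: [0.101, 0.995, 0.0, 0.0]
ft_force: [-0.7, -0.3, -1.4]
grip_width: 0.0356
```

Contact is made. I'll release with a modest opening and rise.

```bash
python3 -m inch '[{"ax":0,"ay":0,"az":0,"dx":0,"dy":0,"dz":0,"gripper":65},{"ax":0,"ay":0,"az":0,"dx":0,"dy":0,"dz":0,"gripper":65},{"ax":0,"ay":0,"az":0,"dx":0,"dy":0,"dz":0,"gripper":65},{"ax":0,"ay":0,"az":0,"dx":0,"dy":0,"dz":-20,"gripper":65},{"ax":0,"ay":0,"az":0,"dx":0,"dy":0,"dz":-45,"gripper":65},{"ax":0,"ay":0,"az":0,"dx":0,"dy":0,"dz":-45,"gripper":65},{"ax":0,"ay":0,"az":0,"dx":0,"dy":0,"dz":-20,"gripper":65},{"ax":0,"ay":0,"az":0,"dx":0,"dy":0,"dz":0,"gripper":65}]'; python3 plan.py 552.7 10.7 155 6
```

```text
time: 9.55
position: [0.5535, 0.3691, 0.1617]
tool_rot: [0.101, 0.995, 0.002, 0.004]
ft_force: [-0.9, 1.1, 0.1]
grip_width: 0.0564
az=1.263 rad (8.5 rows) q6->-0.09
t=9.55 pos mm [553.5 369.1 161.7] psi 78.4 q1=0.42 q6=-0.95 grip 56.4 F [-0.9  1.1  0.1] M [0.03 0.01 0.03]
shift first (mm): [ -71.3 -351.2    5.2] len 358; tilt fix ax,ay [0.0057 0.0078]
shift after az: [-356.3  -38.3    5.2]
```

```bash
python3 -m inch '[{"ax":0,"ay":0,"az":0,"dx":-5,"dy":-25,"dz":0,"gripper":65},{"ax":0,"ay":0,"az":0,"dx":-9.3,"dy":-46,"dz":0,"gripper":65},{"ax":0,"ay":0,"az":0,"dx":-9.3,"dy":-46,"dz":0,"gripper":65},{"ax":0,"ay":0,"az":0,"dx":-9.3,"dy":-46,"dz":0,"gripper":65},{"ax":0,"ay":0,"az":0,"dx":-9.3,"dy":-46,"dz":0,"gripper":65},{"ax":0,"ay":0,"az":0,"dx":-9.3,"dy":-46,"dz":0,"gripper":65},{"ax":0,"ay":0,"az":0,"dx":-9.3,"dy":-46,"dz":0,"gripper":65},{"ax":0,"ay":0,"az":0,"dx":-9.3,"dy":-46,"dz":0,"gripper":65}]'
python3 -m inch '[{"ax":0,"ay":0,"az":0,"dx":-1.2,"dy":-4.2,"dz":0,"gripper":65},{"ax":0,"ay":0,"az":0.149,"dx":0,"dy":0,"dz":0,"gripper":65},{"ax":0,"ay":0,"az":0.149,"dx":0,"dy":0,"dz":0,"gripper":65},{"ax":0,"ay":0,"az":0.149,"dx":0,"dy":0,"dz":0,"gripper":65},{"ax":0,"ay":0,"az":0.149,"dx":0,"dy":0,"dz":0,"gripper":65},{"ax":0,"ay":0,"az":0.149,"dx":0,"dy":0,"dz":0,"gripper":65},{"ax":0,"ay":0,"az":0.149,"dx":0,"dy":0,"dz":0,"gripper":65},{"ax":0,"ay":0,"az":0.149,"dx":0,"dy":0,"dz":0,"gripper":65}]'
python3 -m inch '[{"ax":0,"ay":0,"az":0.149,"dx":0,"dy":0,"dz":0,"gripper":65},{"ax":0,"ay":0,"az":0.071,"dx":0,"dy":0,"dz":0,"gripper":65},{"ax":0,"ay":0,"az":0,"dx":0,"dy":0,"dz":0,"gripper":65}]'; python3 plan.py 552.7 10.7 41 6
```

```text
time: 10.35
position: [0.5484, 0.012, 0.1556]
tool_rot: [0.101, 0.995, 0.0, -0.001]
ft_force: [0.1, 0.2, -0.7]
grip_width: 0.0569
time: 11.15
position: [0.549, 0.0105, 0.1556]
tool_rot: [0.586, 0.811, -0.0, -0.001]
ft_force: [0.2, 0.4, 0.0]
grip_width: 0.0563
time: 11.45
position: [0.549, 0.0104, 0.1558]
tool_rot: [0.669, 0.744, -0.0, -0.001]
ft_force: [0.3, 0.1, 0.0]
grip_width: 0.0564
az=0.001 rad (0.0 rows) q6->-0.09
t=11.45 pos mm [549.   10.4 155.8] psi 6.1 q1=-0.18 q6=-0.29 grip 56.4 F [0.3 0.1 0. ] M [-0.1   0.05 -0.  ]
shift first (mm): [ -0.2   3.9 114.8] len 4; tilt fix ax,ay [-0.0021 -0.001 ]
shift after az: [ -0.2   3.9 114.8]
```

```bash
python3 - <<'E'
from rig import optics
from ext import *
for n in("side","top"):
    c=optics.camera(n); np.savez(f"/tmp/{n}4.npz",**c)
print('dispenser base in tray frame'); ext(("top4","side4"),(.533,.371),np.radians(-11.6),.013,.027)
crop(load("side4"),440,200,600,320,5,"pics/s4.png")
E
```

```text
dispenser base in tray frame
top4 733 u [-80.  -78.9 -74.7  -9.5  74.8  79.   80.3] v [-89.9 -82.  -49.1 -14.6  39.5  42.6  44.9]
side4 841 u [-82.2 -77.9 -64.7  41.3  76.7  79.7  82. ] v [-89.9 -81.3 -48.    6.8  38.8  42.   43.2]
```

View pics/s4.png

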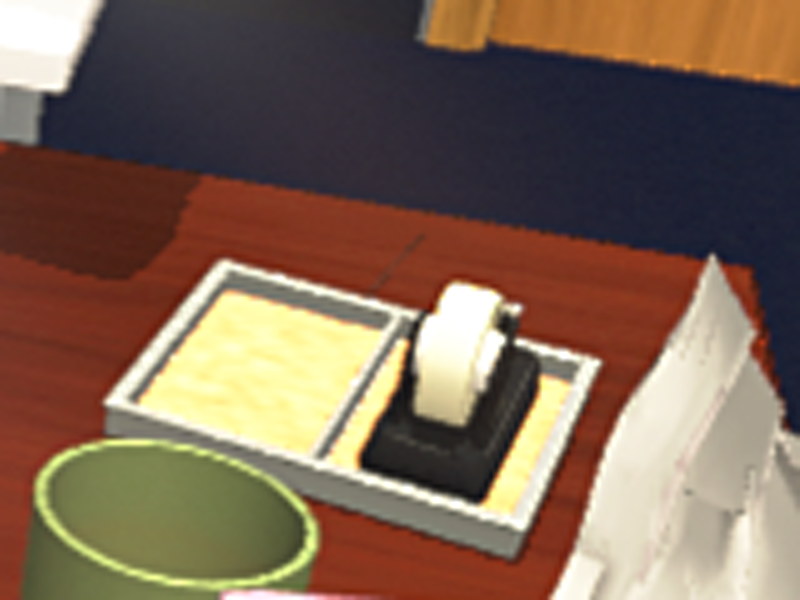

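The dispenser sits flat in the right half of tray_two in this view, with floor visible all round. Next is stamp B.

```bash
python3 -m inch '[{"ax":0,"ay":0,"az":0,"dx":0,"dy":3.9,"dz":15,"gripper":65},{"ax":0,"ay":0,"az":0,"dx":0,"dy":0,"dz":35,"gripper":65},{"ax":0,"ay":0,"az":0,"dx":0,"dy":0,"dz":35,"gripper":65},{"ax":0,"ay":0,"az":0,"dx":0,"dy":0,"dz":20,"gripper":65},{"ax":0,"ay":0,"az":0,"dx":0,"dy":0,"dz":10,"gripper":65},{"ax":0,"ay":0,"az":0,"dx":0,"dy":0,"dz":0,"gripper":65},{"ax":0,"ay":0,"az":0,"dx":0,"dy":0,"dz":0,"gripper":65}]'
python3 -m inch '[{"ax":0,"ay":0,"az":0,"dx":0,"dy":0,"dz":0,"gripper":0},{"ax":0,"ay":0,"az":0,"dx":0,"dy":0,"dz":0,"gripper":0},{"ax":0,"ay":0,"az":0,"dx":0,"dy":0,"dz":0,"gripper":0},{"ax":0,"ay":0,"az":0,"dx":0,"dy":0,"dz":0,"gripper":0},{"ax":0,"ay":0,"az":0,"dx":0,"dy":0,"dz":0,"gripper":0},{"ax":0,"ay":0,"az":0,"dx":0,"dy":0,"dz":0,"gripper":0}]' 15
python3 plan.py 552.7 10.7 41 6
```

```text
time: 12.25
position: [0.5542, 0.0097, 0.042]
tool_rot: [0.669, 0.743, 0.0, 0.0]
ft_force: [-0.5, -0.6, 0.2]
grip_width: 0.0566
time: 12.85
position: [0.5534, 0.0097, 0.0421]
tool_rot: [0.669, 0.743, -0.0, -0.0]
ft_force: [-0.9, -0.3, 3.1]
grip_width: 0.0241
az=0.000 rad (0.0 rows) q6->-0.09
t=12.85 pos mm [553.4   9.7  42.1] psi 6.0 q1=-0.18 q6=-0.29 grip 24.1 F [-0.9 -0.3  3.1] M [-0.15  0.26  0.02]
shift first (mm): [ 1.1 -0.6  1.1] len 1; tilt fix ax,ay [-0.0006 -0.    ]
shift after az: [ 1.1 -0.6  1.1]
```

```bash
python3 -m inch '[{"ax":0,"ay":0,"az":0,"dx":0,"dy":0,"dz":-5,"gripper":0},{"ax":0,"ay":0,"az":0,"dx":0,"dy":0,"dz":-20,"gripper":0},{"ax":0,"ay":0,"az":0,"dx":0,"dy":0,"dz":-35,"gripper":0},{"ax":0,"ay":0,"az":0,"dx":0,"dy":0,"dz":0,"gripper":0},{"ax":0,"ay":0,"az":0,"dx":0,"dy":0,"dz":0,"gripper":0}]' 15
python3 - <<'E'
from rig import optics
from ext import *
for n in("side","top"):
    c=optics.camera(n); np.savez(f"/tmp/{n}5.npz",**c)
crop(load("side5"),300,150,460,270,5,"pics/s5.png")
E
```

```text
time: 13.35
position: [0.5543, 0.0097, 0.1027]
tool_rot: [0.669, 0.743, 0.001, 0.001]
ft_force: [-0.2, -0.8, -0.7]
grip_width: 0.0236
```

View pics/s5.png

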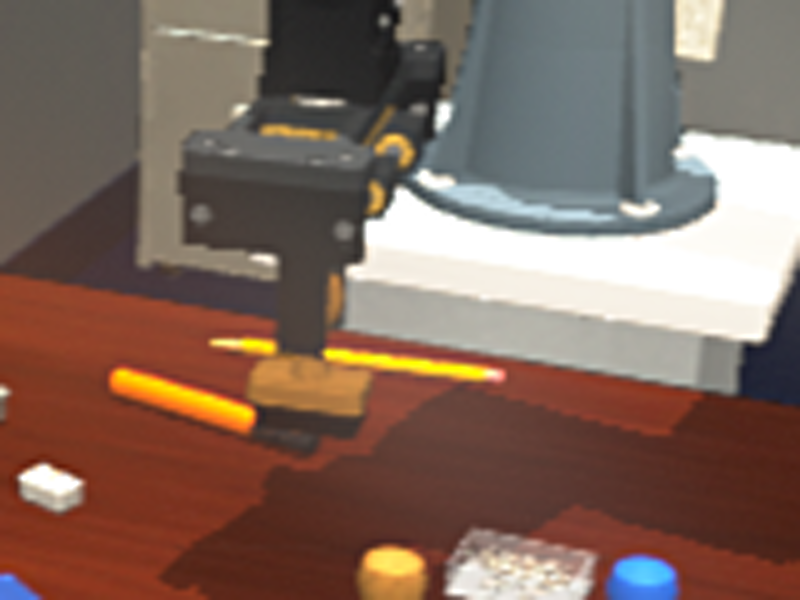

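```bash
python3 plan.py 517.6 294.8 120 -11.6
```

```text
az=3.449 rad (23.1 rows) q6->-2.42
az=0.307 rad (2.1 rows) q6->0.72
az=-2.834 rad (19.0 rows) q6->-2.42
t=13.45 pos mm [553.    9.9 101.2] psi 6.0 q1=-0.18 q6=-0.29 grip 24.0 F [ 0.3  0.3 -0.9] M [-0.06  0.06  0.01]
shift first (mm): [287.1  -5.3 -18.7] len 287; tilt fix ax,ay [-0.0016 -0.0005]
shift after az: [272.  -92.  -18.7]
```

```bash
python3 -m inch '[{"ax":0,"ay":0,"az":0,"dx":15,"dy":-0.3,"dz":-15,"gripper":0},{"ax":0,"ay":0,"az":0,"dx":30,"dy":-0.6,"dz":-4,"gripper":0},{"ax":0,"ay":0,"az":0,"dx":42,"dy":-0.8,"dz":0,"gripper":0},{"ax":0,"ay":0,"az":0,"dx":45,"dy":-0.9,"dz":0,"gripper":0},{"ax":0,"ay":0,"az":0,"dx":45,"dy":-0.9,"dz":0,"gripper":0},{"ax":0,"ay":0,"az":0,"dx":45,"dy":-0.8,"dz":0,"gripper":0},{"ax":0,"ay":0,"az":0,"dx":35,"dy":-0.6,"dz":0,"gripper":0},{"ax":0,"ay":0,"az":0,"dx":20,"dy":-0.4,"dz":0,"gripper":0}]'
python3 -m inch '[{"ax":0,"ay":0,"az":0,"dx":10,"dy":0,"dz":0,"gripper":0},{"ax":0,"ay":0,"az":0.08,"dx":0,"dy":0,"dz":0,"gripper":0},{"ax":0,"ay":0,"az":0.14,"dx":0,"dy":0,"dz":0,"gripper":0},{"ax":0,"ay":0,"az":0.087,"dx":0,"dy":0,"dz":0,"gripper":0},{"ax":0,"ay":0,"az":0,"dx":0,"dy":0,"dz":20,"gripper":0},{"ax":0,"ay":0,"az":0,"dx":0,"dy":0,"dz":25,"gripper":0},{"ax":0,"ay":0,"az":0,"dx":0,"dy":0,"dz":10,"gripper":0},{"ax":0,"ay":0,"az":0,"dx":0,"dy":0,"dz":0,"gripper":0}]'
python3 - <<'E'
from rig import optics
from ov import *
for n in("side","top"):
    c=optics.camera(n); np.savez(f"/tmp/{n}6.npz",**c)
it=[('stamp',(.5176,.2948,np.radians(-11.6)),.024)]
overlay(load("side6"),it,(420,190,600,320),4,"pics/s6.png")
overlay(load("top6"),it,(115,195,235,285),6,"pics/t6.png")
E
python3 plan.py 517.6 294.8 46 -11.6
```

```text
time: 14.25
position: [0.5176, 0.2873, 0.1192]
tool_rot: [0.668, 0.744, -0.001, -0.001]
ft_force: [-0.2, 0.0, -0.6]
grip_width: 0.0239
time: 15.05
position: [0.5169, 0.2933, 0.0636]
tool_rot: [0.775, 0.632, -0.003, -0.001]
ft_force: [0.1, -0.1, -1.2]
grip_width: 0.0242
az=3.141 rad (21.1 rows) q6->-2.42
az=-0.000 rad (0.0 rows) q6->0.72
az=-3.142 rad (21.1 rows) q6->-2.42
t=15.15 pos mm [518.7 294.3  65.8] psi -11.6 q1=0.33 q6=0.53 grip 23.8 F [ 0.  -0.4 -0.8] M [-0.1   0.03 -0.02]
shift first (mm): [ 0.3 -1.1 19.8] len 1; tilt fix ax,ay [-0.0002  0.0002]
shift after az: [ 0.3 -1.1 19.8]
```

View pics/s6.png

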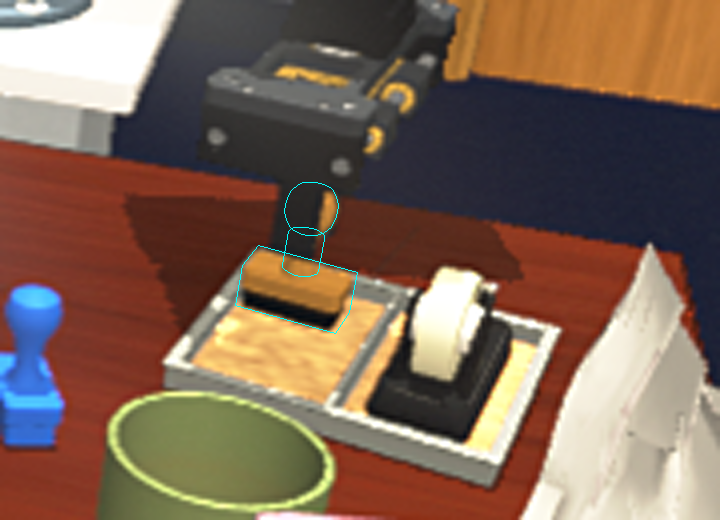

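View pics/t6.png

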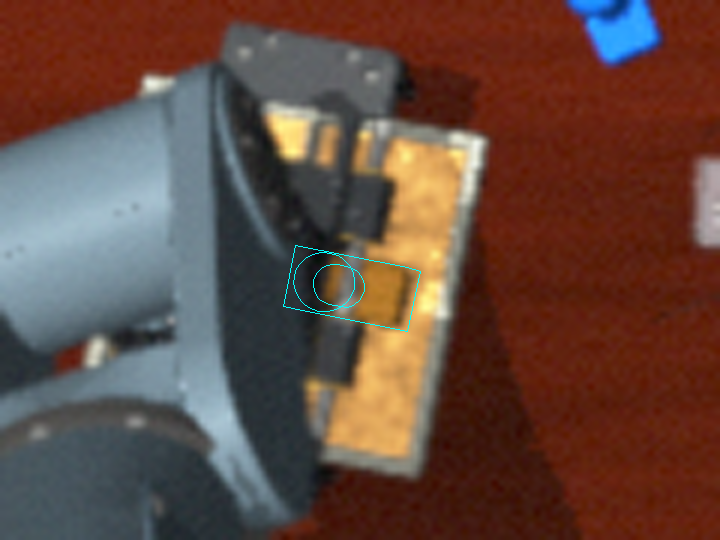

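Position matches the plan. I'll lower it about 18 mm and feel for contact.

```bash
python3 -m inch '[{"ax":0,"ay":0,"az":0,"dx":0,"dy":0,"dz":8,"gripper":0},{"ax":0,"ay":0,"az":0,"dx":0,"dy":0,"dz":7,"gripper":0},{"ax":0,"ay":0,"az":0,"dx":0,"dy":0,"dz":3,"gripper":0},{"ax":0,"ay":0,"az":0,"dx":0,"dy":0,"dz":0,"gripper":0},{"ax":0,"ay":0,"az":0,"dx":0,"dy":0,"dz":0,"gripper":0}]'; python3 -m inch '[{"ax":0,"ay":0,"az":0,"dx":0,"dy":0,"dz":1,"gripper":0},{"ax":0,"ay":0,"az":0,"dx":0,"dy":0,"dz":0,"gripper":0}]';
```

```text
time: 15.65
position: [0.5184, 0.2947, 0.0479]
tool_rot: [0.775, 0.632, 0.0, 0.0]
ft_force: [-0.1, 0.7, 0.2]
grip_width: 0.0239
time: 15.85
position: [0.5184, 0.2947, 0.047]
tool_rot: [0.775, 0.632, 0.0, 0.0]
ft_force: [0.3, -0.5, -0.4]
grip_width: 0.0238
```

```bash
python3 -m inch '[{"ax":0,"ay":0,"az":0,"dx":0,"dy":0,"dz":0.7,"gripper":0},{"ax":0,"ay":0,"az":0,"dx":0,"dy":0,"dz":0,"gripper":0},{"ax":0,"ay":0,"az":0,"dx":0,"dy":0,"dz":0,"gripper":0}]'; python3 -m inch '[{"ax":0,"ay":0,"az":0,"dx":0,"dy":0,"dz":0.6,"gripper":0},{"ax":0,"ay":0,"az":0,"dx":0,"dy":0,"dz":0,"gripper":0},{"ax":0,"ay":0,"az":0,"dx":0,"dy":0,"dz":0,"gripper":0}]'
```

```text
time: 16.15
position: [0.5184, 0.2946, 0.0462]
tool_rot: [0.775, 0.632, 0.0, 0.0]
ft_force: [0.3, 0.1, -0.4]
grip_width: 0.0239
time: 16.45
position: [0.5184, 0.2947, 0.046]
tool_rot: [0.775, 0.632, 0.0, 0.0]
ft_force: [-1.7, -0.7, 5.0]
grip_width: 0.0238
```

Contact. I'll open and rise, then set up for the stick.

```bash
python3 -m inch '[{"ax":0,"ay":0,"az":0,"dx":0,"dy":0,"dz":0,"gripper":40},{"ax":0,"ay":0,"az":0,"dx":0,"dy":0,"dz":0,"gripper":60},{"ax":0,"ay":0,"az":0,"dx":0,"dy":0,"dz":0,"gripper":60},{"ax":0,"ay":0,"az":0,"dx":0,"dy":0,"dz":-20,"gripper":60},{"ax":0,"ay":0,"az":0,"dx":0,"dy":0,"dz":-45,"gripper":60},{"ax":0,"ay":0,"az":0,"dx":0,"dy":0,"dz":-40,"gripper":60},{"ax":0,"ay":0,"az":0,"dx":0,"dy":0,"dz":-10,"gripper":60},{"ax":0,"ay":0,"az":0,"dx":0,"dy":0,"dz":0,"gripper":60}]'; python3 plan.py 668.5 -77 160 145.1
```

```text
time: 17.25
position: [0.5196, 0.295, 0.1623]
tool_rot: [0.775, 0.632, 0.002, 0.001]
ft_force: [-0.1, -0.5, -0.2]
grip_width: 0.0517
az=3.549 rad (23.8 rows) q6->-2.65
az=0.407 rad (2.7 rows) q6->0.49
az=-2.734 rad (18.4 rows) q6->-2.65
t=17.25 pos mm [519.6 295.  162.3] psi -11.6 q1=0.33 q6=0.53 grip 51.7 F [-0.1 -0.5 -0.2] M [-0.05  0.07  0.03]
shift first (mm): [-334.6  220.5    2.4] len 401; tilt fix ax,ay [ 0.0038 -0.0022]
shift after az: [-219.9  335.     2.4]
```

```bash
python3 -m inch '[{"ax":0,"ay":0,"az":0,"dx":-20,"dy":13.2,"dz":0,"gripper":60},{"ax":0,"ay":0,"az":0,"dx":-38.5,"dy":25.4,"dz":0,"gripper":60},{"ax":0,"ay":0,"az":0,"dx":-38.5,"dy":25.4,"dz":0,"gripper":60},{"ax":0,"ay":0,"az":0,"dx":-38.5,"dy":25.4,"dz":0,"gripper":60},{"ax":0,"ay":0,"az":0,"dx":-38.5,"dy":25.4,"dz":0,"gripper":60},{"ax":0,"ay":0,"az":0,"dx":-38.5,"dy":25.4,"dz":0,"gripper":60},{"ax":0,"ay":0,"az":0,"dx":-38.5,"dy":25.4,"dz":0,"gripper":60},{"ax":0,"ay":0,"az":0,"dx":-38.5,"dy":25.4,"dz":0,"gripper":60}]'
python3 -m inch '[{"ax":0,"ay":0,"az":0,"dx":-38.5,"dy":25.4,"dz":0,"gripper":60},{"ax":0,"ay":0,"az":0,"dx":-6.6,"dy":4,"dz":0,"gripper":60},{"ax":0,"ay":0,"az":0.14,"dx":0,"dy":0,"dz":0,"gripper":60},{"ax":0,"ay":0,"az":0.14,"dx":0,"dy":0,"dz":0,"gripper":60},{"ax":0,"ay":0,"az":0.123,"dx":0,"dy":0,"dz":0,"gripper":60},{"ax":0,"ay":0,"az":0,"dx":0,"dy":0,"dz":0,"gripper":60},{"ax":0,"ay":0,"az":0,"dx":0,"dy":0,"dz":0,"gripper":60}]'; python3 plan.py 668.5 -77.3 50 145.3
```

```text
time: 18.05
position: [0.6463, -0.0289, 0.1576]
tool_rot: [0.775, 0.632, -0.002, -0.002]
ft_force: [1.3, 0.1, 0.5]
grip_width: 0.0521
time: 18.75
position: [0.6661, -0.0767, 0.1588]
tool_rot: [0.885, 0.466, -0.001, -0.001]
ft_force: [-0.4, -0.0, 1.2]
grip_width: 0.0522
az=3.145 rad (21.1 rows) q6->-2.65
az=0.004 rad (0.0 rows) q6->0.49
az=-3.138 rad (21.1 rows) q6->-2.65
t=18.75 pos mm [666.1 -76.7 158.8] psi -34.5 q1=-0.28 q6=0.32 grip 52.2 F [-0.4 -0.   1.2] M [-0.12  0.09  0.03]
shift first (mm): [  1.    2.7 108.8] len 3; tilt fix ax,ay [-0.0032  0.001 ]
shift after az: [  1.    2.7 108.8]
```

```bash
python3 -m inch '[{"ax":0,"ay":0,"az":0,"dx":0.7,"dy":2,"dz":20,"gripper":60},{"ax":0,"ay":0,"az":0,"dx":0,"dy":0,"dz":40,"gripper":60},{"ax":0,"ay":0,"az":0,"dx":0,"dy":0,"dz":40,"gripper":60},{"ax":0,"ay":0,"az":0,"dx":0,"dy":0,"dz":25,"gripper":60},{"ax":0,"ay":0,"az":0,"dx":0,"dy":0,"dz":15,"gripper":60},{"ax":0,"ay":0,"az":0,"dx":0,"dy":0,"dz":0,"gripper":60},{"ax":0,"ay":0,"az":0,"dx":0,"dy":0,"dz":0,"gripper":60}]'
python3 plan.py 668.5 -77.3 2 145.3
python3 - <<'E'
from rig import optics
from ov import *
for n in("side","top"):
    c=optics.camera(n); np.savez(f"/tmp/{n}7.npz",**c)
crop(load("side7"),240,180,400,300,5,"pics/s7.png")
crop(load("top7"),115,195,235,285,6,"pics/t7.png")
crop(load("side7"),420,190,600,320,4,"pics/s7b.png")
E
```

```text
time: 19.45
position: [0.6699, -0.078, 0.0211]
tool_rot: [0.885, 0.465, 0.0, 0.0]
ft_force: [0.4, 0.6, 0.6]
grip_width: 0.0519
az=3.143 rad (21.1 rows) q6->-2.65
az=0.001 rad (0.0 rows) q6->0.49
az=-3.140 rad (21.1 rows) q6->-2.65
t=19.45 pos mm [669.9 -78.   21.1] psi -34.6 q1=-0.28 q6=0.32 grip 51.9 F [0.4 0.6 0.6] M [-0.07  0.08  0.01]
shift first (mm): [-0.2 -1.5 19.1] len 2; tilt fix ax,ay [ 0.0011 -0.0004]
shift after az: [-0.2 -1.5 19.1]
```

View pics/s7.png

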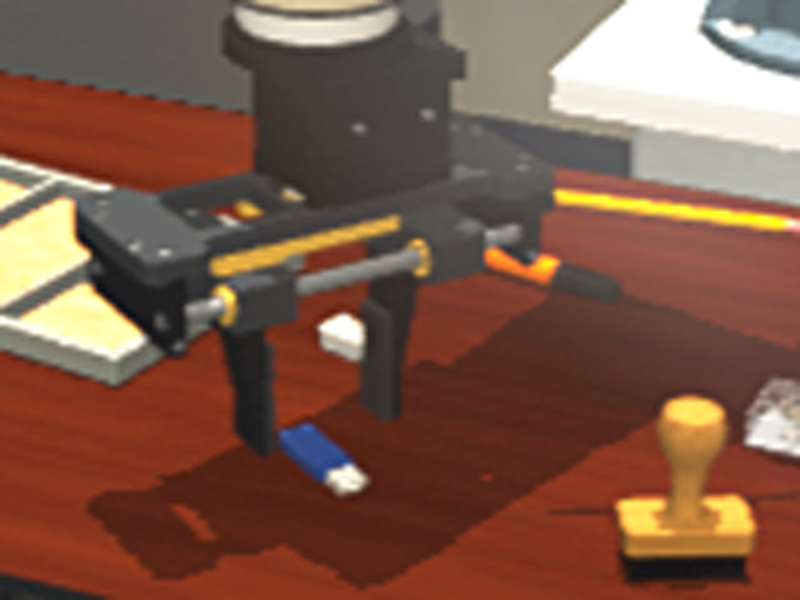

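View pics/t7.png

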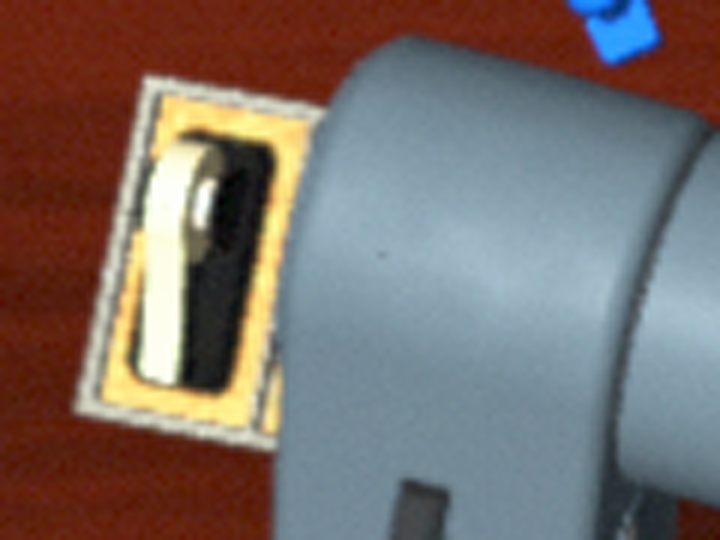

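View pics/s7b.png

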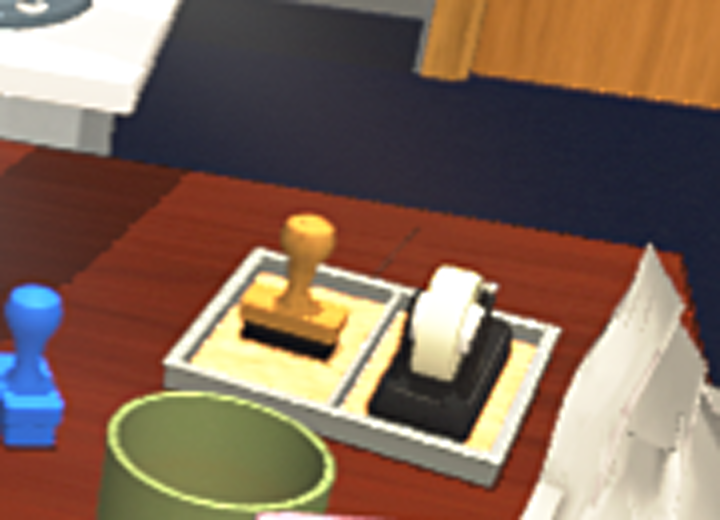

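Tray_two is complete: the stamp is upright at (290,300) and the dispenser flat at (440,360) in the side crop. The stick lies between the fingertips. I'll go down and grip it.

```bash
python3 -m inch '[{"ax":0,"ay":0,"az":0,"dx":-0.2,"dy":-1,"dz":10,"gripper":60},{"ax":0,"ay":0,"az":0,"dx":0,"dy":0,"dz":6,"gripper":60},{"ax":0,"ay":0,"az":0,"dx":0,"dy":0,"dz":2.5,"gripper":60},{"ax":0,"ay":0,"az":0,"dx":0,"dy":0,"dz":0,"gripper":60},{"ax":0,"ay":0,"az":0,"dx":0,"dy":0,"dz":0,"gripper":60}]' 15
python3 -m inch '[{"ax":0,"ay":0,"az":0,"dx":0,"dy":0,"dz":0,"gripper":0},{"ax":0,"ay":0,"az":0,"dx":0,"dy":0,"dz":0,"gripper":0},{"ax":0,"ay":0,"az":0,"dx":0,"dy":0,"dz":0,"gripper":0},{"ax":0,"ay":0,"az":0,"dx":0,"dy":0,"dz":0,"gripper":0},{"ax":0,"ay":0,"az":0,"dx":0,"dy":0,"dz":0,"gripper":0},{"ax":0,"ay":0,"az":0,"dx":0,"dy":0,"dz":0,"gripper":0}]' 15
```

```text
time: 20.05
position: [0.6683, -0.0776, 0.0019]
tool_rot: [0.886, 0.464, -0.0, -0.0]
ft_force: [0.1, -0.2, 0.3]
grip_width: 0.0522
time: 20.65
position: [0.6683, -0.0776, 0.0021]
tool_rot: [0.886, 0.464, 0.0, 0.0]
ft_force: [0.8, -0.6, 0.4]
grip_width: 0.0162
```

```bash
python3 -m inch '[{"ax":0,"ay":0,"az":0,"dx":0,"dy":0,"dz":-10,"gripper":0},{"ax":0,"ay":0,"az":0,"dx":0,"dy":0,"dz":-30,"gripper":0},{"ax":0,"ay":0,"az":0,"dx":0,"dy":0,"dz":-40,"gripper":0},{"ax":0,"ay":0,"az":0,"dx":0,"dy":0,"dz":-30,"gripper":0},{"ax":0,"ay":0,"az":0,"dx":0,"dy":0,"dz":0,"gripper":0}]' 15
python3 - <<'E'
from ext import *
for n in("top0","side0"):
  for yaw in(-7.9,-8.3,-9.):
    print(yaw); ext((n,),(.545,-.301),np.radians(yaw),.011,.022,.14)
E
python3 plan.py 534 -378 110 82
```

```text
time: 21.15
position: [0.6721, -0.0785, 0.1183]
tool_rot: [0.886, 0.464, 0.004, 0.004]
ft_force: [0.5, 0.2, 0.1]
grip_width: 0.0168
-7.9
top0 915 u [-122.   -78.6  -75.9   -0.2   76.8   79.9  113.6] v [-120.8 -119.  -115.2    2.3  114.5  118.3  129.8]
-8.3
top0 915 u [-121.8  -78.4  -75.9   -0.4   76.7   79.8  113. ] v [-120.4 -119.  -115.2    2.2  114.4  118.2  130.1]
-9.0
top0 915 u [-121.4  -78.5  -75.7    0.6   76.9   79.7  112. ] v [-120.8 -119.  -115.3    2.2  114.6  118.3  130.8]
-7.9
side0 780 u [-82.9 -79.5 -75.4  12.7  77.4  79.4  81.2] v [-123.5 -119.8 -116.3   12.6  116.3  119.2  121. ]
-8.3
side0 780 u [-82.7 -79.4 -75.4  12.5  77.3  79.1  81.2] v [-123.1 -120.  -116.1   12.7  116.2  119.2  120.9]
-9.0
side0 780 u [-83.9 -79.3 -75.5  11.9  77.2  79.2  81.8] v [-124.  -120.2 -116.1   13.1  116.3  119.   121.8]
az=4.247 rad (28.5 rows) q6->-2.05
az=1.106 rad (7.4 rows) q6->1.09
az=-2.036 rad (13.7 rows) q6->-2.05
t=21.15 pos mm [672.1 -78.5 118.3] psi -34.7 q1=-0.28 q6=0.32 grip 16.8 F [0.5 0.2 0.1] M [-0.17  0.08 -0.03]
shift first (mm): [-325.    56.6    7.7] len 330; tilt fix ax,ay [ 0.011  -0.0038]
shift after az: [-95.2 315.8   7.7]
```

```bash
python3 -m inch '[{"ax":0,"ay":0,"az":0,"dx":-20,"dy":3.5,"dz":0,"gripper":0},{"ax":0,"ay":0,"az":0,"dx":-42,"dy":7.3,"dz":0,"gripper":0},{"ax":0,"ay":0,"az":0,"dx":-47,"dy":8.2,"dz":0,"gripper":0},{"ax":0,"ay":0,"az":0,"dx":-47,"dy":8.2,"dz":0,"gripper":0},{"ax":0,"ay":0,"az":0,"dx":-47,"dy":8.2,"dz":0,"gripper":0},{"ax":0,"ay":0,"az":0,"dx":-47,"dy":8.2,"dz":0,"gripper":0},{"ax":0,"ay":0,"az":0,"dx":-45,"dy":7.8,"dz":0,"gripper":0},{"ax":0,"ay":0,"az":0,"dx":-30,"dy":5.2,"dz":0,"gripper":0}]'
python3 -m inch '[{"ax":0,"ay":0,"az":0.1,"dx":0,"dy":0,"dz":0,"gripper":0},{"ax":0,"ay":0,"az":0.145,"dx":0,"dy":0,"dz":0,"gripper":0},{"ax":0,"ay":0,"az":0.145,"dx":0,"dy":0,"dz":0,"gripper":0},{"ax":0,"ay":0,"az":0.145,"dx":0,"dy":0,"dz":0,"gripper":0},{"ax":0,"ay":0,"az":0.145,"dx":0,"dy":0,"dz":0,"gripper":0},{"ax":0,"ay":0,"az":0.145,"dx":0,"dy":0,"dz":0,"gripper":0},{"ax":0,"ay":0,"az":0.145,"dx":0,"dy":0,"dz":0,"gripper":0},{"ax":0,"ay":0,"az":0.136,"dx":0,"dy":0,"dz":0,"gripper":0}]'
python3 -m inch '[{"ax":0,"ay":0,"az":0,"dx":0,"dy":0,"dz":20,"gripper":0},{"ax":0,"ay":0,"az":0,"dx":0,"dy":0,"dz":30,"gripper":0},{"ax":0,"ay":0,"az":0,"dx":0,"dy":0,"dz":20,"gripper":0},{"ax":0,"ay":0,"az":0,"dx":0,"dy":0,"dz":0,"gripper":0},{"ax":0,"ay":0,"az":0,"dx":0,"dy":0,"dz":0,"gripper":0}]'
python3 plan.py 534 -378 6.5 82
python3 - <<'E'
from rig import optics
from ov import *
for n in("side","top"):
    c=optics.camera(n); np.savez(f"/tmp/{n}8.npz",**c)
M['t3in']=[box(-74,74,-37,37,4,16)]
y=np.radians(-8.1); it=[('t3in',(.534,-.378,y),0),('stick',(.534,-.378,y+np.pi/2),.044)]
overlay(load("side8"),it,(150,150,310,270),5,"pics/s8.png")
E
```

```text
time: 21.95
position: [0.528, -0.3799, 0.1116]
tool_rot: [0.886, 0.463, -0.0, -0.0]
ft_force: [0.4, -0.5, 0.2]
grip_width: 0.0167
time: 22.75
position: [0.5295, -0.3766, 0.1114]
tool_rot: [0.997, -0.073, -0.001, -0.001]
ft_force: [0.2, -0.7, 0.4]
grip_width: 0.0167
time: 23.25
position: [0.5297, -0.3768, 0.0417]
tool_rot: [0.998, -0.07, -0.0, -0.0]
ft_force: [0.6, -0.5, -0.6]
grip_width: 0.0166
az=3.141 rad (21.1 rows) q6->-2.05
az=-0.001 rad (0.0 rows) q6->1.09
az=-3.142 rad (21.1 rows) q6->-2.05
t=23.25 pos mm [ 529.7 -376.8   41.7] psi -98.0 q1=-0.79 q6=0.92 grip 16.6 F [ 0.6 -0.5 -0.6] M [-0.03  0.17 -0.01]
shift first (mm): [ 4.5  0.6 35.1] len 5; tilt fix ax,ay [-0.0008  0.0011]
shift after az: [ 4.5  0.6 35.1]
```

View pics/s8.png

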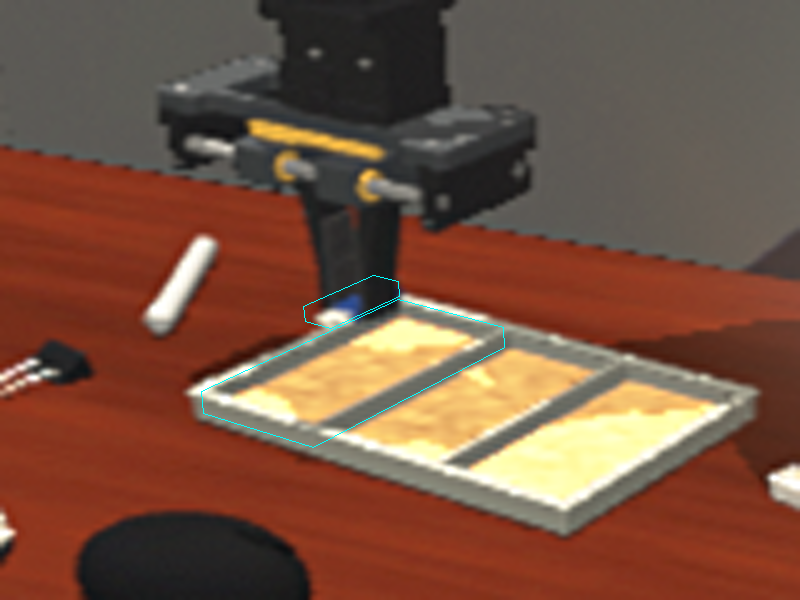

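```bash
python3 -m inch '[{"ax":0,"ay":0,"az":0,"dx":4,"dy":0.6,"dz":12,"gripper":0},{"ax":0,"ay":0,"az":0,"dx":0,"dy":0,"dz":12,"gripper":0},{"ax":0,"ay":0,"az":0,"dx":0,"dy":0,"dz":6,"gripper":0},{"ax":0,"ay":0,"az":0,"dx":0,"dy":0,"dz":2,"gripper":0},{"ax":0,"ay":0,"az":0,"dx":0,"dy":0,"dz":0,"gripper":0},{"ax":0,"ay":0,"az":0,"dx":0,"dy":0,"dz":0,"gripper":0}]'
```

```text
time: 23.95
position: [0.534, -0.3783, 0.0101]
tool_rot: [0.998, -0.07, 0.0, 0.0]
ft_force: [0.7, 0.6, -0.2]
grip_width: 0.0166
```

```bash
python3 -m inch '[{"ax":0,"ay":0,"az":0,"dx":0,"dy":0,"dz":2.5,"gripper":0},{"ax":0,"ay":0,"az":0,"dx":0,"dy":0,"dz":0,"gripper":0}]';python3 -m inch '[{"ax":0,"ay":0,"az":0,"dx":0,"dy":0,"dz":1,"gripper":0},{"ax":0,"ay":0,"az":0,"dx":0,"dy":0,"dz":0,"gripper":0}]';python3 -m inch '[{"ax":0,"ay":0,"az":0,"dx":0,"dy":0,"dz":0.6,"gripper":0},{"ax":0,"ay":0,"az":0,"dx":0,"dy":0,"dz":0,"gripper":0}]'
```

```text
time: 24.15
position: [0.5338, -0.3782, 0.0076]
tool_rot: [0.998, -0.07, 0.0, 0.0]
ft_force: [0.4, -0.2, -0.0]
grip_width: 0.0168
time: 24.35
position: [0.5338, -0.3782, 0.0066]
tool_rot: [0.998, -0.07, -0.0, -0.0]
ft_force: [0.5, -0.8, 0.1]
grip_width: 0.0165
time: 24.55
position: [0.5339, -0.3783, 0.0061]
tool_rot: [0.998, -0.07, 0.0, 0.0]
ft_force: [-0.8, -0.0, -0.3]
grip_width: 0.0172
```

```bash
python3 -m inch '[{"ax":0,"ay":0,"az":0,"dx":0,"dy":0,"dz":0,"gripper":36},{"ax":0,"ay":0,"az":0,"dx":0,"dy":0,"dz":0,"gripper":36},{"ax":0,"ay":0,"az":0,"dx":0,"dy":0,"dz":0,"gripper":36},{"ax":0,"ay":0,"az":0,"dx":0,"dy":0,"dz":-10,"gripper":36},{"ax":0,"ay":0,"az":0,"dx":0,"dy":0,"dz":-30,"gripper":36},{"ax":0,"ay":0,"az":0,"dx":0,"dy":0,"dz":-40,"gripper":55},{"ax":0,"ay":0,"az":0,"dx":0,"dy":0,"dz":-30,"gripper":55},{"ax":0,"ay":0,"az":0,"dx":0,"dy":0,"dz":0,"gripper":55}]'
python3 plan.py 448.2 -72.9 115 -13.6
```

```text
time: 25.35
position: [0.5367, -0.3809, 0.122]
tool_rot: [0.998, -0.07, 0.004, 0.004]
ft_force: [0.9, -0.6, 0.3]
grip_width: 0.045
az=-1.473 rad (9.9 rows) q6->0.08
t=25.35 pos mm [ 536.7 -380.9  122. ] psi -98.0 q1=-0.79 q6=0.92 grip 45.0 F [ 0.9 -0.6  0.3] M [-0.04  0.09 -0.01]
shift first (mm): [-130.7 -292.6    3.8] len 320; tilt fix ax,ay [ 0.0068 -0.0091]
shift after az: [ 278.5 -158.5    3.8]
```

```bash
python3 -m inch '[{"ax":0,"ay":0,"az":0,"dx":-9,"dy":-20,"dz":0,"gripper":55},{"ax":0,"ay":0,"az":0,"dx":-17.5,"dy":-39,"dz":0,"gripper":55},{"ax":0,"ay":0,"az":0,"dx":-19,"dy":-43,"dz":0,"gripper":55},{"ax":0,"ay":0,"az":0,"dx":-19,"dy":-43,"dz":0,"gripper":55},{"ax":0,"ay":0,"az":0,"dx":-19,"dy":-43,"dz":0,"gripper":55},{"ax":0,"ay":0,"az":0,"dx":-19,"dy":-43,"dz":0,"gripper":55},{"ax":0,"ay":0,"az":0,"dx":-18,"dy":-40,"dz":0,"gripper":55},{"ax":0,"ay":0,"az":0,"dx":-10,"dy":-21.6,"dz":0,"gripper":55}]'
python3 -m inch '[{"ax":0,"ay":0,"az":-0.149,"dx":0,"dy":0,"dz":0,"gripper":55},{"ax":0,"ay":0,"az":-0.149,"dx":0,"dy":0,"dz":0,"gripper":55},{"ax":0,"ay":0,"az":-0.149,"dx":0,"dy":0,"dz":0,"gripper":55},{"ax":0,"ay":0,"az":-0.149,"dx":0,"dy":0,"dz":0,"gripper":55},{"ax":0,"ay":0,"az":-0.149,"dx":0,"dy":0,"dz":0,"gripper":55},{"ax":0,"ay":0,"az":-0.149,"dx":0,"dy":0,"dz":0,"gripper":55},{"ax":0,"ay":0,"az":-0.149,"dx":0,"dy":0,"dz":0,"gripper":55},{"ax":0,"ay":0,"az":-0.149,"dx":0,"dy":0,"dz":0,"gripper":55}]'
python3 -m inch '[{"ax":0,"ay":0,"az":-0.149,"dx":0,"dy":0,"dz":0,"gripper":55},{"ax":0,"ay":0,"az":-0.132,"dx":0,"dy":0,"dz":0,"gripper":55},{"ax":0,"ay":0,"az":0,"dx":0,"dy":0,"dz":20,"gripper":55},{"ax":0,"ay":0,"az":0,"dx":0,"dy":0,"dz":30,"gripper":55},{"ax":0,"ay":0,"az":0,"dx":0,"dy":0,"dz":20,"gripper":55},{"ax":0,"ay":0,"az":0,"dx":0,"dy":0,"dz":0,"gripper":55},{"ax":0,"ay":0,"az":0,"dx":0,"dy":0,"dz":0,"gripper":55}]'
python3 plan.py 448.2 -72.9 2.5 -13.6
python3 - <<'E'
from rig import optics
from ov import *
for n in("side","top"):
    c=optics.camera(n); np.savez(f"/tmp/{n}9.npz",**c)
crop(load("side9"),160,180,400,300,3,"pics/s9.png")
crop(load("side9"),300,190,380,250,8,"pics/s9b.png")
E
```

```text
time: 26.15
position: [0.4424, -0.0667, 0.1156]
tool_rot: [0.998, -0.069, -0.002, -0.001]
ft_force: [0.3, -0.5, 0.2]
grip_width: 0.0479
time: 26.95
position: [0.4451, -0.0701, 0.1158]
tool_rot: [0.863, 0.505, -0.0, -0.0]
ft_force: [-0.1, -0.7, -0.3]
grip_width: 0.0482
time: 27.65
position: [0.4452, -0.0701, 0.0458]
tool_rot: [0.786, 0.618, -0.0, -0.001]
ft_force: [0.2, 0.1, 0.4]
grip_width: 0.0481
az=-0.001 rad (0.0 rows) q6->0.08
t=27.65 pos mm [445.2 -70.1  45.8] psi -13.6 q1=-0.41 q6=-0.17 grip 48.1 F [0.2 0.1 0.4] M [-0.06  0.08 -0.05]
shift first (mm): [-2.   3.7 43.3] len 4; tilt fix ax,ay [-0.0013 -0.0002]
shift after az: [-2.   3.7 43.3]
```

View pics/s9.png

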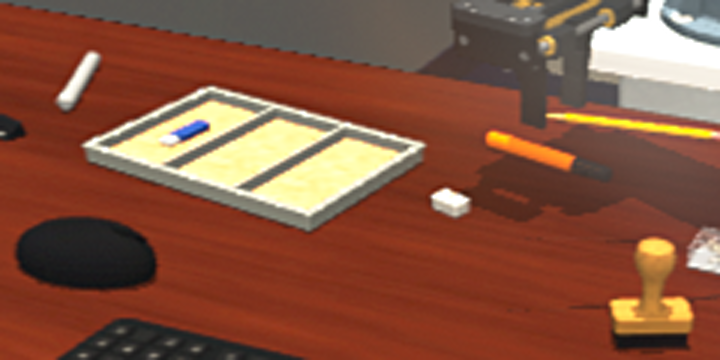

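View pics/s9b.png

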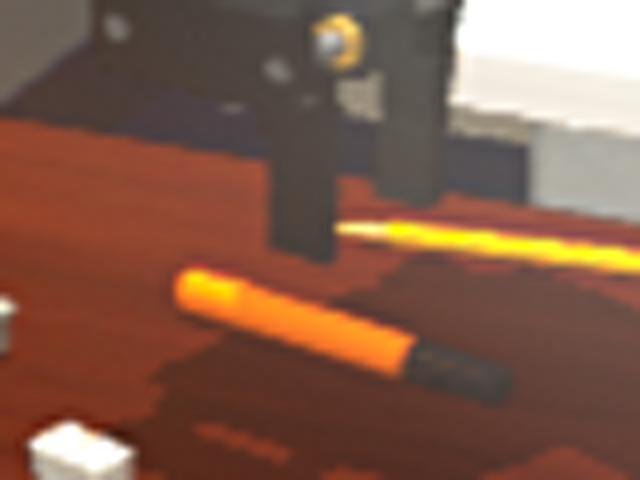

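The stick lies flat in the far compartment, at (187,133) in the crop. I'll descend on the marker.

```bash
python3 -m inch '[{"ax":0,"ay":0,"az":0,"dx":-2,"dy":3.5,"dz":15,"gripper":55},{"ax":0,"ay":0,"az":0,"dx":0,"dy":0,"dz":15,"gripper":55},{"ax":0,"ay":0,"az":0,"dx":0,"dy":0,"dz":9,"gripper":55},{"ax":0,"ay":0,"az":0,"dx":0,"dy":0,"dz":4,"gripper":55},{"ax":0,"ay":0,"az":0,"dx":0,"dy":0,"dz":0,"gripper":55},{"ax":0,"ay":0,"az":0,"dx":0,"dy":0,"dz":0,"gripper":55}]' 15
python3 -m inch '[{"ax":0,"ay":0,"az":0,"dx":0,"dy":0,"dz":0,"gripper":0},{"ax":0,"ay":0,"az":0,"dx":0,"dy":0,"dz":0,"gripper":0},{"ax":0,"ay":0,"az":0,"dx":0,"dy":0,"dz":0,"gripper":0},{"ax":0,"ay":0,"az":0,"dx":0,"dy":0,"dz":0,"gripper":0},{"ax":0,"ay":0,"az":0,"dx":0,"dy":0,"dz":0,"gripper":0},{"ax":0,"ay":0,"az":0,"dx":0,"dy":0,"dz":0,"gripper":0}]' 15
```

```text
time: 28.35
position: [0.4487, -0.0731, 0.0034]
tool_rot: [0.786, 0.618, 0.0, 0.0]
ft_force: [0.0, -0.9, 0.0]
grip_width: 0.0477
time: 28.95
position: [0.4484, -0.073, 0.003]
tool_rot: [0.786, 0.618, -0.0, -0.0]
ft_force: [-0.5, -0.5, 2.1]
grip_width: 0.0144
```

```bash
python3 -m inch '[{"ax":0,"ay":0,"az":0,"dx":0,"dy":0,"dz":-10,"gripper":0},{"ax":0,"ay":0,"az":0,"dx":0,"dy":0,"dz":-30,"gripper":0},{"ax":0,"ay":0,"az":0,"dx":0,"dy":0,"dz":-40,"gripper":0},{"ax":0,"ay":0,"az":0,"dx":0,"dy":0,"dz":-30,"gripper":0},{"ax":0,"ay":0,"az":0,"dx":0,"dy":0,"dz":0,"gripper":0},{"ax":0,"ay":0,"az":0,"dx":0,"dy":0,"dz":0,"gripper":0}]'; python3 plan.py 556 -224 115 81.9
python3 - <<'E'
from rig import optics
from ov import *
for n in("side",):
    c=optics.camera(n); np.savez(f"/tmp/{n}10.npz",**c)
crop(load("side10"),260,120,420,240,5,"pics/s10.png")
E
```

```text
time: 29.55
position: [0.4487, -0.0731, 0.1138]
tool_rot: [0.786, 0.618, 0.0, 0.001]
ft_force: [0.3, 0.7, -0.4]
grip_width: 0.0139
az=4.616 rad (31.0 rows) q6->-1.81
az=1.474 rad (9.9 rows) q6->1.33
az=-1.667 rad (11.2 rows) q6->-1.81
t=29.55 pos mm [448.7 -73.1 113.8] psi -13.6 q1=-0.41 q6=-0.17 grip 13.9 F [ 0.3  0.7 -0.4] M [-0.05  0.13  0.02]
shift first (mm): [-121.4  139.9   -0.8] len 185; tilt fix ax,ay [0.0021 0.0004]
shift after az: [127.5 134.3  -0.8]
```

View pics/s10.png

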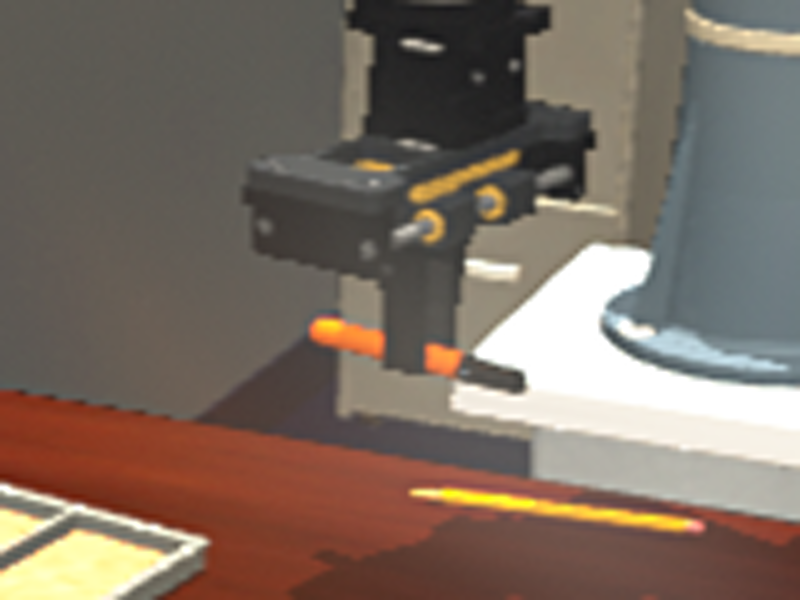

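The marker is held level and gripped near its middle. I'll carry it to the near-side compartment of tray_three.

```bash
python3 -m inch '[{"ax":0,"ay":0,"az":0,"dx":-12,"dy":14,"dz":0,"gripper":0},{"ax":0,"ay":0,"az":0,"dx":-24,"dy":28,"dz":0,"gripper":0},{"ax":0,"ay":0,"az":0,"dx":-28,"dy":32,"dz":0,"gripper":0},{"ax":0,"ay":0,"az":0,"dx":-28,"dy":32,"dz":0,"gripper":0},{"ax":0,"ay":0,"az":0,"dx":-20,"dy":23,"dz":0,"gripper":0},{"ax":0,"ay":0,"az":0,"dx":-9.4,"dy":11,"dz":0,"gripper":0},{"ax":0,"ay":0,"az":0.08,"dx":0,"dy":0,"dz":0,"gripper":0},{"ax":0,"ay":0,"az":0.145,"dx":0,"dy":0,"dz":0,"gripper":0}]'
python3 -m inch '[{"ax":0,"ay":0,"az":0.145,"dx":0,"dy":0,"dz":0,"gripper":0},{"ax":0,"ay":0,"az":0.145,"dx":0,"dy":0,"dz":0,"gripper":0},{"ax":0,"ay":0,"az":0.145,"dx":0,"dy":0,"dz":0,"gripper":0},{"ax":0,"ay":0,"az":0.145,"dx":0,"dy":0,"dz":0,"gripper":0},{"ax":0,"ay":0,"az":0.145,"dx":0,"dy":0,"dz":0,"gripper":0},{"ax":0,"ay":0,"az":0.145,"dx":0,"dy":0,"dz":0,"gripper":0},{"ax":0,"ay":0,"az":0.145,"dx":0,"dy":0,"dz":0,"gripper":0},{"ax":0,"ay":0,"az":0.145,"dx":0,"dy":0,"dz":0,"gripper":0}]'
python3 -m inch '[{"ax":0,"ay":0,"az":0.089,"dx":0,"dy":0,"dz":0,"gripper":0},{"ax":0,"ay":0,"az":0,"dx":0,"dy":0,"dz":20,"gripper":0},{"ax":0,"ay":0,"az":0,"dx":0,"dy":0,"dz":30,"gripper":0},{"ax":0,"ay":0,"az":0,"dx":0,"dy":0,"dz":20,"gripper":0},{"ax":0,"ay":0,"az":0,"dx":0,"dy":0,"dz":0,"gripper":0},{"ax":0,"ay":0,"az":0,"dx":0,"dy":0,"dz":0,"gripper":0}]'
python3 plan.py 556 -224 7 81.9
python3 - <<'E'
from rig import optics
from ext import *
from ov import *
for n in("side","top"):
    c=optics.camera(n); np.savez(f"/tmp/{n}11.npz",**c)
ext(("side11","top11"),(.556,-.224),np.radians(-8.1),.035,.057)
M['t3in']=[box(-74,74,-37,37,4,16)]
y=np.radians(-8.1); it=[('t3in',(.556,-.224,y),0),('marker',(.556,-.224,y+np.pi/2),.042)]
overlay(load("side11"),it,(180,140,340,260),5,"pics/s11.png")
E
```

```text
time: 30.4
position: [0.5548, -0.224, 0.1103]
tool_rot: [0.852, 0.524, -0.001, -0.002]
ft_force: [-0.8, 0.2, -0.3]
grip_width: 0.0144
time: 31.2
position: [0.5545, -0.2232, 0.1105]
tool_rot: [1.0, -0.029, -0.002, -0.001]
ft_force: [-0.2, 0.1, -0.4]
grip_width: 0.0139
time: 31.8
position: [0.5549, -0.2235, 0.0414]
tool_rot: [0.998, -0.071, -0.002, -0.001]
ft_force: [-0.1, 0.7, -0.2]
grip_width: 0.0143
az=3.142 rad (21.1 rows) q6->-1.81
az=0.000 rad (0.0 rows) q6->1.33
az=-3.142 rad (21.1 rows) q6->-1.81
t=31.80 pos mm [ 554.9 -223.5   41.4] psi -98.1 q1=-0.57 q6=1.14 grip 14.3 F [-0.1  0.7 -0.2] M [-0.03  0.19 -0.05]
shift first (mm): [ 1.2  0.4 34.4] len 1; tilt fix ax,ay [-0.0015  0.0032]
shift after az: [ 1.2  0.4 34.4]
side11 232 u [-60.3 -58.1 -44.    9.   54.2  58.9  60.8] v [-16.2 -13.9  -7.9   3.9  14.5  15.6  17. ]
top11 0
```

View pics/s11.png

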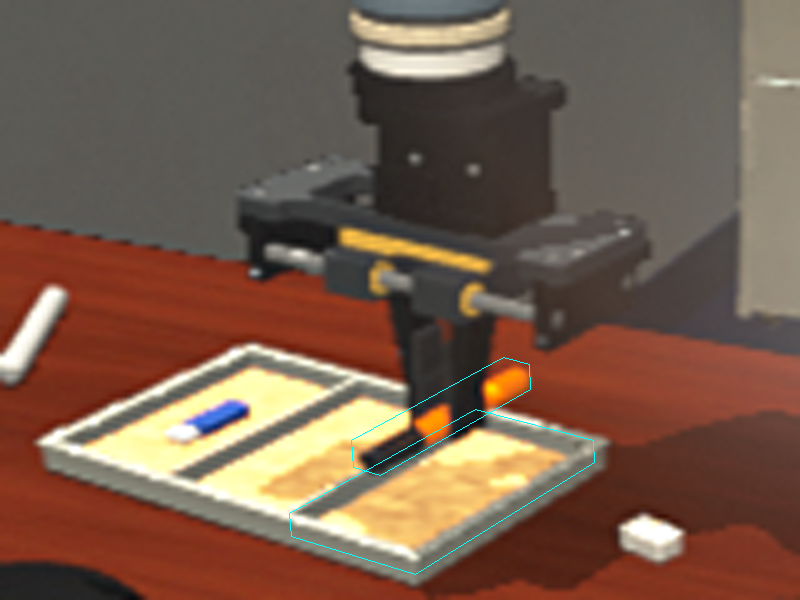

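```bash
python3 -m inch '[{"ax":0,"ay":0,"az":0,"dx":1,"dy":0.4,"dz":12,"gripper":0},{"ax":0,"ay":0,"az":0,"dx":0,"dy":0,"dz":12,"gripper":0},{"ax":0,"ay":0,"az":0,"dx":0,"dy":0,"dz":6,"gripper":0},{"ax":0,"ay":0,"az":0,"dx":0,"dy":0,"dz":3,"gripper":0},{"ax":0,"ay":0,"az":0,"dx":0,"dy":0,"dz":0,"gripper":0},{"ax":0,"ay":0,"az":0,"dx":0,"dy":0,"dz":0,"gripper":0}]'
```

```text
time: 32.5
position: [0.5569, -0.2246, 0.01]
tool_rot: [0.998, -0.071, 0.0, 0.0]
ft_force: [-0.1, -0.5, -1.0]
grip_width: 0.0142
```

```bash
python3 -m inch '[{"ax":0,"ay":0,"az":0,"dx":0,"dy":0,"dz":2,"gripper":0},{"ax":0,"ay":0,"az":0,"dx":0,"dy":0,"dz":0,"gripper":0}]';python3 -m inch '[{"ax":0,"ay":0,"az":0,"dx":0,"dy":0,"dz":0.8,"gripper":0},{"ax":0,"ay":0,"az":0,"dx":0,"dy":0,"dz":0,"gripper":0}]';python3 -m inch '[{"ax":0,"ay":0,"az":0,"dx":0,"dy":0,"dz":0.5,"gripper":0},{"ax":0,"ay":0,"az":0,"dx":0,"dy":0,"dz":0,"gripper":0}]'
```

```text
time: 32.7
position: [0.5569, -0.2246, 0.0081]
tool_rot: [0.998, -0.071, 0.0, 0.0]
ft_force: [-0.9, 1.1, -0.6]
grip_width: 0.0145
time: 32.9
position: [0.5569, -0.2245, 0.0072]
tool_rot: [0.998, -0.071, 0.0, 0.0]
ft_force: [-0.1, 0.0, -0.8]
grip_width: 0.0137
time: 33.1
position: [0.5569, -0.2246, 0.007]
tool_rot: [0.998, -0.071, 0.0, 0.0]
ft_force: [-0.9, 0.8, 3.1]
grip_width: 0.0141
```

```bash
python3 -m inch '[{"ax":0,"ay":0,"az":0,"dx":0,"dy":0,"dz":0,"gripper":36},{"ax":0,"ay":0,"az":0,"dx":0,"dy":0,"dz":0,"gripper":36},{"ax":0,"ay":0,"az":0,"dx":0,"dy":0,"dz":0,"gripper":36},{"ax":0,"ay":0,"az":0,"dx":0,"dy":0,"dz":-10,"gripper":36},{"ax":0,"ay":0,"az":0,"dx":0,"dy":0,"dz":-40,"gripper":36},{"ax":0,"ay":0,"az":0,"dx":0,"dy":0,"dz":-45,"gripper":60},{"ax":0,"ay":0,"az":0,"dx":0,"dy":0,"dz":-45,"gripper":60},{"ax":0,"ay":0,"az":0,"dx":0,"dy":0,"dz":-10,"gripper":60}]'
python3 plan.py 683.7 88.8 155 -63.4
```

```text
time: 33.9
position: [0.56, -0.2264, 0.1629]
tool_rot: [0.997, -0.07, 0.005, 0.003]
ft_force: [0.3, -0.1, -0.0]
grip_width: 0.0471
az=2.536 rad (17.0 rows) q6->-1.91
az=-0.605 rad (4.1 rows) q6->1.24
az=-3.747 rad (25.1 rows) q6->-1.91
t=33.90 pos mm [ 560.  -226.4  162.9] psi -98.1 q1=-0.57 q6=1.14 grip 47.1 F [ 0.3 -0.1 -0. ] M [-0.06  0.09  0.01]
shift first (mm): [  78.1 -329.5    7.2] len 339; tilt fix ax,ay [ 0.0047 -0.0105]
shift after az: [ 251.7 -226.5    7.2]
```

```bash
python3 -m inch '[{"ax":0,"ay":0,"az":0,"dx":5,"dy":-20,"dz":0,"gripper":60},{"ax":0,"ay":0,"az":0,"dx":9.5,"dy":-40,"dz":0,"gripper":60},{"ax":0,"ay":0,"az":0,"dx":10.5,"dy":-45,"dz":0,"gripper":60},{"ax":0,"ay":0,"az":0,"dx":10.7,"dy":-45,"dz":0,"gripper":60},{"ax":0,"ay":0,"az":0,"dx":10.7,"dy":-45,"dz":0,"gripper":60},{"ax":0,"ay":0,"az":0,"dx":10.7,"dy":-45,"dz":0,"gripper":60},{"ax":0,"ay":0,"az":0,"dx":10.5,"dy":-45,"dz":0,"gripper":60},{"ax":0,"ay":0,"az":0,"dx":8,"dy":-30,"dz":0,"gripper":60}]'
python3 -m inch '[{"ax":0,"ay":0,"az":0,"dx":3.5,"dy":-15,"dz":0,"gripper":60},{"ax":0,"ay":0,"az":-0.145,"dx":0,"dy":0,"dz":0,"gripper":60},{"ax":0,"ay":0,"az":-0.145,"dx":0,"dy":0,"dz":0,"gripper":60},{"ax":0,"ay":0,"az":-0.145,"dx":0,"dy":0,"dz":0,"gripper":60},{"ax":0,"ay":0,"az":-0.145,"dx":0,"dy":0,"dz":0,"gripper":60},{"ax":0,"ay":0,"az":-0.025,"dx":0,"dy":0,"dz":0,"gripper":60},{"ax":0,"ay":0,"az":0,"dx":0,"dy":0,"dz":0,"gripper":60},{"ax":0,"ay":0,"az":0,"dx":0,"dy":0,"dz":0,"gripper":60}]'
python3 plan.py 683.7 88.8 41 -63.4
```

```text
time: 34.7
position: [0.6761, 0.0801, 0.1563]
tool_rot: [0.998, -0.069, -0.0, -0.0]
ft_force: [0.8, -0.9, -0.3]
grip_width: 0.0517
time: 35.5
position: [0.6814, 0.0905, 0.1566]
tool_rot: [0.974, 0.229, -0.0, 0.0]
ft_force: [0.2, -0.5, -0.1]
grip_width: 0.0523
az=3.138 rad (21.1 rows) q6->-1.91
az=-0.003 rad (0.0 rows) q6->1.24
az=-3.145 rad (21.1 rows) q6->-1.91
t=35.50 pos mm [681.4  90.5 156.6] psi -63.6 q1=-0.03 q6=1.08 grip 52.3 F [ 0.2 -0.5 -0.1] M [-0.07  0.13  0.  ]
shift first (mm): [  1.4   2.5 115.6] len 3; tilt fix ax,ay [-0.      0.0004]
shift after az: [  1.4   2.5 115.6]
```

```bash
python3 - <<'E'
from rig import optics
from ov import *
for n in("side","top"):
    c=optics.camera(n); np.savez(f"/tmp/{n}12.npz",**c)
crop(load("side12"),170,180,410,310,3,"pics/s12.png")
overlay(load("side12"),[('stamp',(.6837,.0888,.4649),0)],(320,220,440,310),6,"pics/s12b.png")
E
```

```text
(no output)
```

View pics/s12.png

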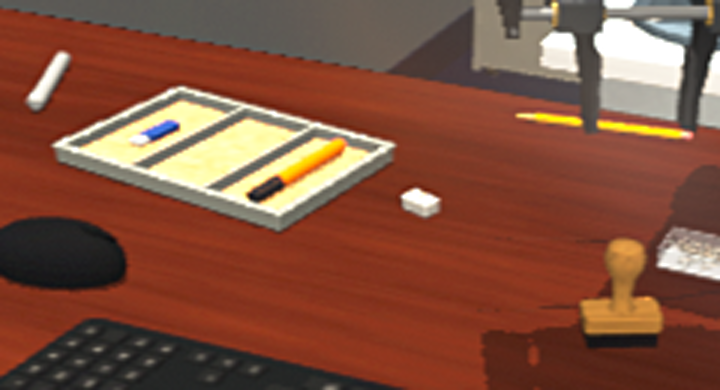

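View pics/s12b.png

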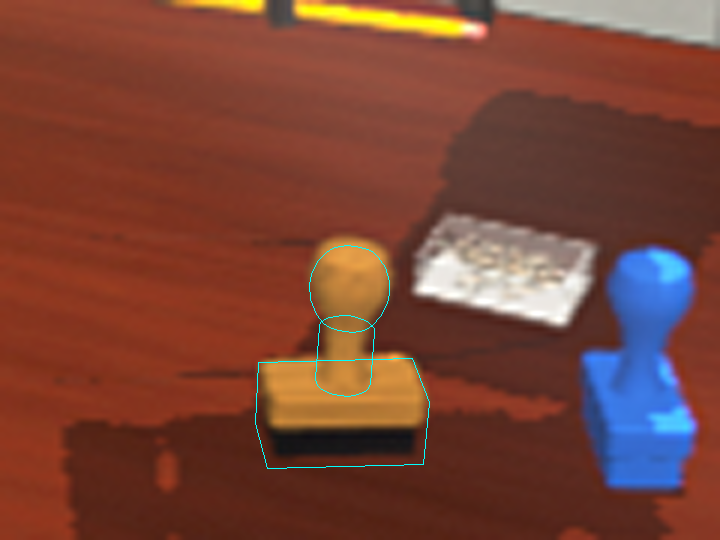

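```bash
python3 -m inch '[{"ax":0,"ay":0,"az":0,"dx":1.4,"dy":1.5,"dz":15,"gripper":60},{"ax":0,"ay":0,"az":0,"dx":0,"dy":0,"dz":35,"gripper":60},{"ax":0,"ay":0,"az":0,"dx":0,"dy":0,"dz":35,"gripper":60},{"ax":0,"ay":0,"az":0,"dx":0,"dy":0,"dz":20,"gripper":60},{"ax":0,"ay":0,"az":0,"dx":0,"dy":0,"dz":10,"gripper":60},{"ax":0,"ay":0,"az":0,"dx":0,"dy":0,"dz":0,"gripper":60},{"ax":0,"ay":0,"az":0,"dx":0,"dy":0,"dz":0,"gripper":60}]'
python3 -m inch '[{"ax":0,"ay":0,"az":0,"dx":0,"dy":0,"dz":0,"gripper":0},{"ax":0,"ay":0,"az":0,"dx":0,"dy":0,"dz":0,"gripper":0},{"ax":0,"ay":0,"az":0,"dx":0,"dy":0,"dz":0,"gripper":0},{"ax":0,"ay":0,"az":0,"dx":0,"dy":0,"dz":0,"gripper":0},{"ax":0,"ay":0,"az":0,"dx":0,"dy":0,"dz":0,"gripper":0},{"ax":0,"ay":0,"az":0,"dx":0,"dy":0,"dz":0,"gripper":0}]' 15
python3 -m inch '[{"ax":0,"ay":0,"az":0,"dx":0,"dy":0,"dz":-5,"gripper":0},{"ax":0,"ay":0,"az":0,"dx":0,"dy":0,"dz":-20,"gripper":0},{"ax":0,"ay":0,"az":0,"dx":0,"dy":0,"dz":-35,"gripper":0},{"ax":0,"ay":0,"az":0,"dx":0,"dy":0,"dz":-25,"gripper":0},{"ax":0,"ay":0,"az":0,"dx":0,"dy":0,"dz":0,"gripper":0},{"ax":0,"ay":0,"az":0,"dx":0,"dy":0,"dz":0,"gripper":0}]'
python3 - <<'E'
from rig import optics
from ov import *
c=optics.camera("side"); np.savez("/tmp/side13.npz",**c)
crop(load("side13"),300,150,460,270,5,"pics/s13.png")
E
python3 plan.py 545 -301 126 81.9
```

```text
time: 36.3
position: [0.6842, 0.0903, 0.0421]
tool_rot: [0.973, 0.23, 0.001, 0.0]
ft_force: [-0.4, 0.9, 0.3]
grip_width: 0.0524
time: 36.9
position: [0.6839, 0.0903, 0.0422]
tool_rot: [0.973, 0.23, 0.0, 0.0]
ft_force: [-1.0, -1.3, 3.3]
grip_width: 0.0234
time: 37.5
position: [0.6834, 0.0903, 0.1269]
tool_rot: [0.973, 0.23, 0.0, 0.0]
ft_force: [0.4, 0.9, -1.2]
grip_width: 0.0237
az=3.747 rad (25.1 rows) q6->-1.93
az=0.605 rad (4.1 rows) q6->1.21
az=-2.536 rad (17.0 rows) q6->-1.93
t=37.55 pos mm [682.4  90.4 125.6] psi -63.4 q1=-0.03 q6=1.08 grip 23.5 F [-0.9 -0.3 -1.3] M [-0.05  0.12  0.01]
shift first (mm): [-2.980e+02  2.885e+02 -1.000e-01] len 415; tilt fix ax,ay [-0.0011  0.002 ]
shift after az: [-8.090e+01  4.068e+02 -1.000e-01]
```

View pics/s13.png

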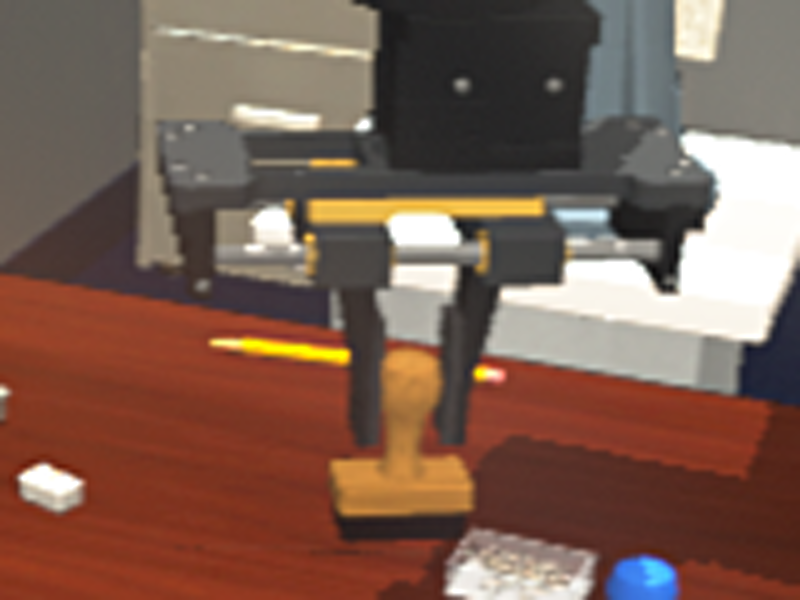

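Stamp A is held upright. I'll move it to the middle compartment of tray_three.

```bash
python3 -m inch '[{"ax":0,"ay":0,"az":0,"dx":-12,"dy":11.6,"dz":0,"gripper":0},{"ax":0,"ay":0,"az":0,"dx":-26,"dy":25.2,"dz":0,"gripper":0},{"ax":0,"ay":0,"az":0,"dx":-33,"dy":32,"dz":0,"gripper":0},{"ax":0,"ay":0,"az":0,"dx":-33,"dy":32,"dz":0,"gripper":0},{"ax":0,"ay":0,"az":0,"dx":-33,"dy":32,"dz":0,"gripper":0},{"ax":0,"ay":0,"az":0,"dx":-33,"dy":32,"dz":0,"gripper":0},{"ax":0,"ay":0,"az":0,"dx":-33,"dy":32,"dz":0,"gripper":0},{"ax":0,"ay":0,"az":0,"dx":-33,"dy":32,"dz":0,"gripper":0}]'
python3 -m inch '[{"ax":0,"ay":0,"az":0,"dx":-30,"dy":29,"dz":0,"gripper":0},{"ax":0,"ay":0,"az":0,"dx":-20,"dy":19.4,"dz":0,"gripper":0},{"ax":0,"ay":0,"az":0,"dx":-12,"dy":11.3,"dz":0,"gripper":0},{"ax":0,"ay":0,"az":0.085,"dx":0,"dy":0,"dz":0,"gripper":0},{"ax":0,"ay":0,"az":0.14,"dx":0,"dy":0,"dz":0,"gripper":0},{"ax":0,"ay":0,"az":0.14,"dx":0,"dy":0,"dz":0,"gripper":0},{"ax":0,"ay":0,"az":0.14,"dx":0,"dy":0,"dz":0,"gripper":0},{"ax":0,"ay":0,"az":0.1,"dx":0,"dy":0,"dz":0,"gripper":0}]'
python3 -m inch '[{"ax":0,"ay":0,"az":0,"dx":0,"dy":0,"dz":15,"gripper":0},{"ax":0,"ay":0,"az":0,"dx":0,"dy":0,"dz":25,"gripper":0},{"ax":0,"ay":0,"az":0,"dx":0,"dy":0,"dz":18,"gripper":0},{"ax":0,"ay":0,"az":0,"dx":0,"dy":0,"dz":0,"gripper":0},{"ax":0,"ay":0,"az":0,"dx":0,"dy":0,"dz":0,"gripper":0}]'
python3 plan.py 545 -301 46.5 81.9
python3 - <<'E'
from rig import optics
from ov import *
c=optics.camera("side"); np.savez("/tmp/side14.npz",**c)
y=np.radians(-8.1)
overlay(load("side14"),[('stamp',(.545,-.301,y),.025)],(180,140,340,260),5,"pics/s14.png")
E
```

```text
time: 38.35
position: [0.5721, -0.2218, 0.1251]
tool_rot: [0.973, 0.23, -0.001, -0.001]
ft_force: [0.3, 0.3, -1.1]
grip_width: 0.0234
time: 39.15
position: [0.5451, -0.3001, 0.1255]
tool_rot: [0.997, -0.073, -0.001, -0.001]
ft_force: [-0.9, -0.9, -0.6]
grip_width: 0.0234
time: 39.65
position: [0.5455, -0.3004, 0.068]
tool_rot: [0.998, -0.07, -0.001, -0.001]
ft_force: [0.6, 0.3, 0.1]
grip_width: 0.0234
az=3.142 rad (21.1 rows) q6->-1.93
az=0.001 rad (0.0 rows) q6->1.21
az=-3.141 rad (21.1 rows) q6->-1.93
t=39.65 pos mm [ 545.5 -300.4   68. ] psi -98.1 q1=-0.68 q6=1.03 grip 23.4 F [0.6 0.3 0.1] M [-0.07  0.11  0.02]
shift first (mm): [-0.3  0.7 21.5] len 1; tilt fix ax,ay [-0.0011  0.0018]
shift after az: [-0.3  0.7 21.5]
```

View pics/s14.png

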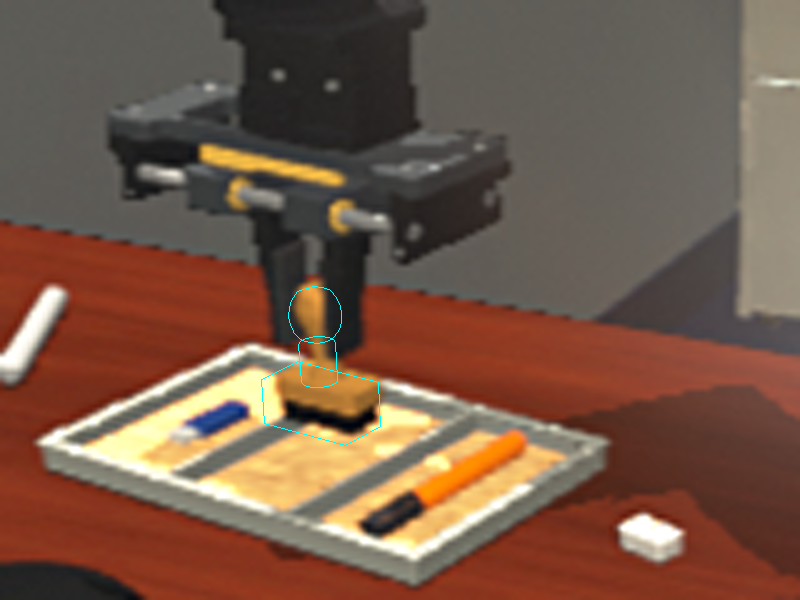

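```bash
python3 - <<'E'
from h import *
crop(load("side14"),220,175,270,235,10,"pics/s14z.png")
E
```

```text
(no output)
```

View pics/s14z.png

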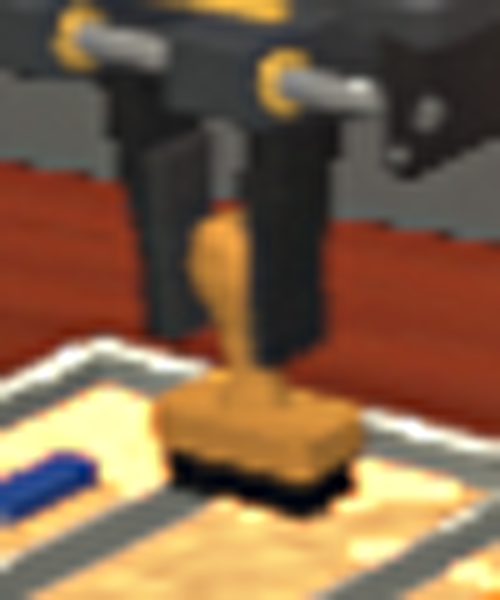

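```bash
python3 -m inch '[{"ax":0,"ay":0,"az":0,"dx":0,"dy":0.5,"dz":9,"gripper":0},{"ax":0,"ay":0,"az":0,"dx":0,"dy":0,"dz":7,"gripper":0},{"ax":0,"ay":0,"az":0,"dx":0,"dy":0,"dz":3,"gripper":0},{"ax":0,"ay":0,"az":0,"dx":0,"dy":0,"dz":0,"gripper":0},{"ax":0,"ay":0,"az":0,"dx":0,"dy":0,"dz":0,"gripper":0}]';python3 -m inch '[{"ax":0,"ay":0,"az":0,"dx":0,"dy":0,"dz":1,"gripper":0},{"ax":0,"ay":0,"az":0,"dx":0,"dy":0,"dz":0,"gripper":0}]';python3 -m inch '[{"ax":0,"ay":0,"az":0,"dx":0,"dy":0,"dz":0.7,"gripper":0},{"ax":0,"ay":0,"az":0,"dx":0,"dy":0,"dz":0,"gripper":0}]'
```

```text
time: 40.2
position: [0.546, -0.3015, 0.0496]
tool_rot: [0.998, -0.071, -0.0, -0.0]
ft_force: [-0.2, 0.6, -0.2]
grip_width: 0.0235
time: 40.4
position: [0.5461, -0.3016, 0.0488]
tool_rot: [0.998, -0.071, 0.0, 0.0]
ft_force: [0.3, 1.1, -0.7]
grip_width: 0.0232
time: 40.6
position: [0.5459, -0.3015, 0.048]
tool_rot: [0.998, -0.071, -0.0, 0.0]
ft_force: [-0.4, 0.5, -0.4]
grip_width: 0.0231
```

```bash
python3 -m inch '[{"ax":0,"ay":0,"az":0,"dx":0,"dy":0,"dz":1,"gripper":0},{"ax":0,"ay":0,"az":0,"dx":0,"dy":0,"dz":0,"gripper":0}]';python3 -m inch '[{"ax":0,"ay":0,"az":0,"dx":0,"dy":0,"dz":0.7,"gripper":0},{"ax":0,"ay":0,"az":0,"dx":0,"dy":0,"dz":0,"gripper":0}]';python3 -m inch '[{"ax":0,"ay":0,"az":0,"dx":0,"dy":0,"dz":0.5,"gripper":0},{"ax":0,"ay":0,"az":0,"dx":0,"dy":0,"dz":0,"gripper":0}]'
```

```text
time: 40.8
position: [0.5459, -0.3014, 0.0468]
tool_rot: [0.998, -0.071, -0.0, -0.0]
ft_force: [-0.3, -0.0, -0.6]
grip_width: 0.0235
time: 41.0
position: [0.546, -0.3015, 0.0463]
tool_rot: [0.998, -0.071, 0.0, 0.0]
ft_force: [-0.2, 0.4, 1.0]
grip_width: 0.0235
time: 41.2
position: [0.5461, -0.3015, 0.0462]
tool_rot: [0.998, -0.071, 0.0, 0.0]
ft_force: [-1.1, 0.8, 3.4]
grip_width: 0.0233
```

Contact. I'll release, rise and move clear toward the base side.

```bash
python3 -m inch '[{"ax":0,"ay":0,"az":0,"dx":0,"dy":0,"dz":0,"gripper":40},{"ax":0,"ay":0,"az":0,"dx":0,"dy":0,"dz":0,"gripper":60},{"ax":0,"ay":0,"az":0,"dx":0,"dy":0,"dz":0,"gripper":60},{"ax":0,"ay":0,"az":0,"dx":0,"dy":0,"dz":-15,"gripper":60},{"ax":0,"ay":0,"az":0,"dx":0,"dy":0,"dz":-45,"gripper":60},{"ax":0,"ay":0,"az":0,"dx":0,"dy":0,"dz":-45,"gripper":60},{"ax":0,"ay":0,"az":0,"dx":0,"dy":0,"dz":-40,"gripper":60},{"ax":0,"ay":0,"az":0,"dx":0,"dy":0,"dz":-20,"gripper":60}]'
python3 -m inch '[{"ax":0,"ay":0,"az":0,"dx":0,"dy":-20,"dz":0,"gripper":60},{"ax":0,"ay":0,"az":0,"dx":-10,"dy":-40,"dz":0,"gripper":60},{"ax":0,"ay":0,"az":0,"dx":-10,"dy":-45,"dz":0,"gripper":60},{"ax":0,"ay":0,"az":0,"dx":-10,"dy":-45,"dz":0,"gripper":60},{"ax":0,"ay":0,"az":0,"dx":-10,"dy":-45,"dz":0,"gripper":60},{"ax":0,"ay":0,"az":0,"dx":-10,"dy":-30,"dz":0,"gripper":60},{"ax":0,"ay":0,"az":0,"dx":0,"dy":0,"dz":0,"gripper":60},{"ax":0,"ay":0,"az":0,"dx":0,"dy":0,"dz":0,"gripper":60}]'
python3 - <<'E'
from rig import optics
from ov import *
for n in("side","top"):
    c=optics.camera(n); np.savez(f"/tmp/{n}15.npz",**c)
crop(load("side15"),180,180,340,270,5,"pics/s15.png")
crop(load("side15"),180,180,580,330,2,"pics/s15b.png")
crop(load("top15"),100,150,460,300,2,"pics/t15.png")
E
```

```text
time: 42.0
position: [0.5477, -0.3028, 0.2163]
tool_rot: [0.998, -0.071, 0.003, 0.002]
ft_force: [0.0, -0.4, -0.1]
grip_width: 0.0524
time: 42.8
position: [0.5272, -0.0701, 0.2101]
tool_rot: [0.998, -0.069, -0.001, -0.0]
ft_force: [-0.1, -0.4, 0.8]
grip_width: 0.0525
```

View pics/s15.png

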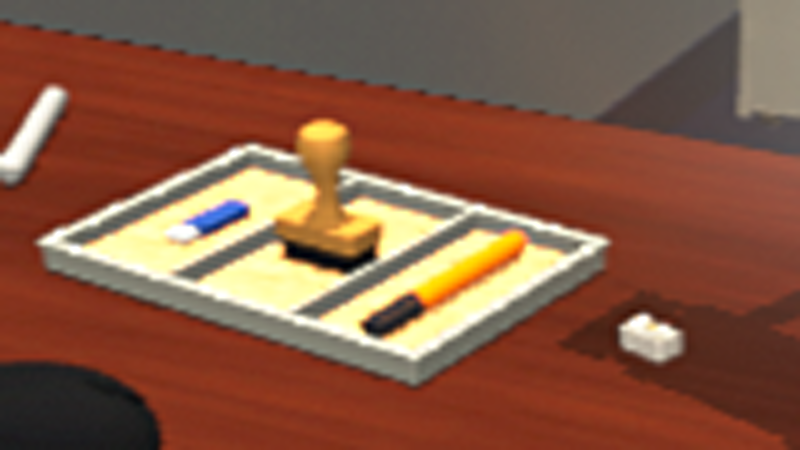

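View pics/s15b.png

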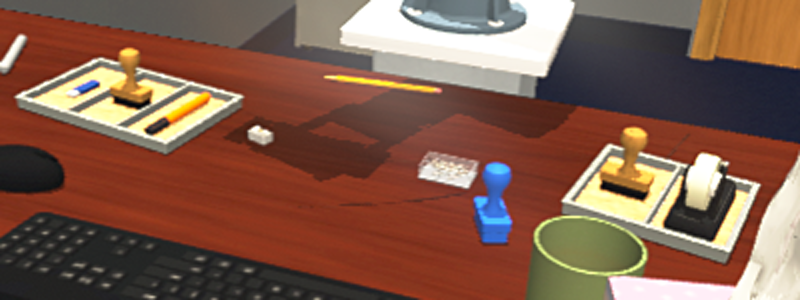

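View pics/t15.png

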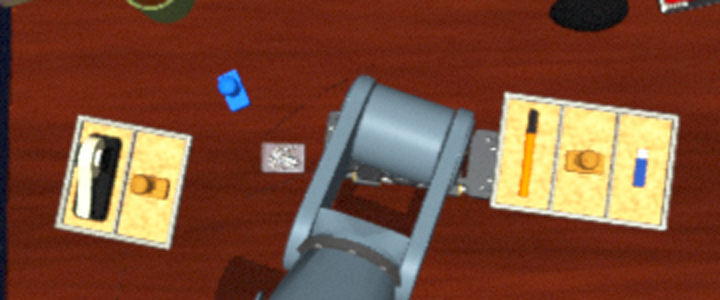

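Everything is in place. One last numeric check of the heights, then I'll hand in.

```bash
python3 - <<'E'
from ov import *
from ext import ext
s=load("side15");y=np.radians(-8.1);y2=np.radians(-11.6)
overlay(s,[('stamp',(.545,-.301,y),.004),('stick',(.534,-.378,y+np.pi/2),.004),('marker',(.556,-.224,y+np.pi/2),.004)],(180,180,340,270),5,"pics/f1.png")
overlay(s,[('stamp',(.5176,.2948,y2),.004),('tape',(.533,.371,y2+np.pi/2),.004)],(440,220,580,320),5,"pics/f2.png")
for c,n in (((.545,-.301),'st3'),((.5176,.2948),'st2'),((.534,-.378),'stick'),((.556,-.224),'mk'),((.533,.371),'tape')):
    for k in("top15","side15"):
        P=cloud(load(k)).reshape(-1,3); d=np.hypot(P[:,0]-c[0],P[:,1]-c[1]); q=P[(d<.03)&(P[:,2]<.12)]
        print(n,k,'z max',np.percentile(q[:,2],[90,99,100]).round(4))
E
```

```text
st3 top15 z max [0.0739 0.0818 0.0869]
st3 side15 z max [0.0637 0.0766 0.0782]
st2 top15 z max [0.0747 0.0818 0.0864]
st2 side15 z max [0.0686 0.076  0.077 ]
stick top15 z max [0.0125 0.0191 0.0203]
stick side15 z max [0.0103 0.012  0.0131]
mk top15 z max [0.018  0.0228 0.025 ]
mk side15 z max [0.0153 0.0178 0.0192]
tape top15 z max [0.0753 0.0833 0.0871]
tape side15 z max [0.0767 0.0776 0.0777]
```

View pics/f1.png

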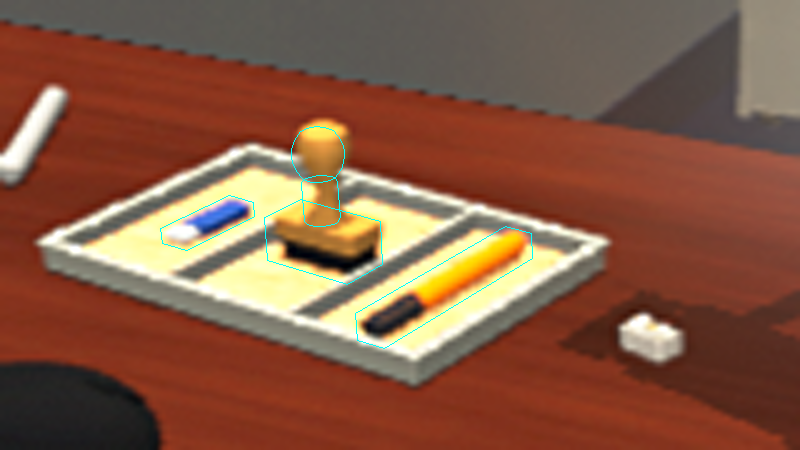

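View pics/f2.png

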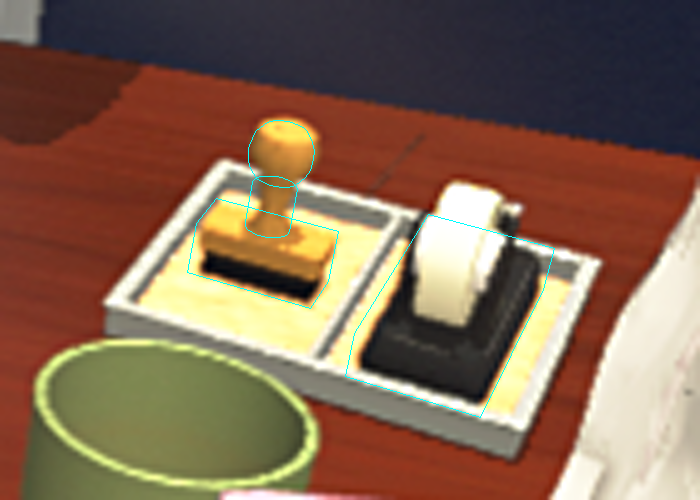

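The heights from the side camera match things resting on the 4 mm floor: about 78, 12, 18 and 78 mm. All of them lie inside their compartments, so I'm handing in.

```bash
python3 -c "
from rig import robot
print(robot.get_obs()['time']); print(robot.hand_in())"
```

```text
42.9
the job is handed in; nothing more can be done
None
```

Both desk kits are made up and the job was handed in at 42.9 s of the 112 s allowed; no verdict came back.

- **Two-compartment tray:** the tape dispenser is in the +y compartment and a rubber stamp stands upright in the other.
- **Three-compartment tray:** the other stamp stands upright in the middle, the marker lies in the +y compartment and the memory stick in the −y one.

**Last checks:** both cameras show each thing alone in its own compartment, clear of the walls. Side-camera depth puts the tops at about 77–78 mm (stamps and dispenser), 18 mm (marker) and 12–13 mm (stick), which fits things lying or standing flat on the 4 mm floor. The gripper was open and clear of everything at hand-in.

I never touched the sharpener, the box of paper clips, the blue stamp or the grey marker. They look unmoved in the last pictures, though I did not re-measure them, and the sharpener was hidden from the top camera by the arm.

**Disagreements:** the top camera's highest depth readings came out 6–9 mm higher than the side camera's; I took that as noise, since the side values match the known heights. The side-camera outlines sat about 2 mm off the planned positions, which is within the stated calibration. The fingers closed to 23–24 mm on the stamp knobs rather than the stated 26 mm, but both grips held.

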